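# Pack up the resin bench

### The job

Pack up the resin bench after a pour: first stand the largest mixing cup upright on the round cork stand, then nest the middle cup inside it, then the smallest inside that, and close the smallest cup with its lid. Lay every coloured tool that is there in the cradle of its own colour, its handle resting fully down in both forks and its working end pointing away from the robot over the drip tray; the tools may be done at any time. Leave the bottles, jars and finished tiles where they are.

Things in the scene. Friction and masses are not known exactly. Their poses are not given: they have to be found in the camera images.
- tool_red: Loose tool (may be absent), 60 g: red handle 120 long x 16 wide x 14 mm high, with a flat steel scraper blade (up to 28 mm wide, thinner than the handle) at x = 73 to 105 mm. Origin: centre of the handle's underside; x runs along the handle to the working end, z up. It lies flat on the table, working end roughly away from the robot. Grip it at the origin.
- tool_red_tip (a point): End of the working head of the red tool, 105 mm along +x from its origin, 7 mm up.
- cradle_red: Fixed red cradle, base 90 x 40 x 6 mm, with two 10 mm thick forks at x = -32 and +32 mm. Notch floor 20 mm above the origin, 21 mm wide there, flaring to 34 mm at 35 mm height. Origin: centre of the underside; z up, x along both notches, +x away from the robot over the drip area. A seated tool has its origin 20 mm above this one, x axes alike; grip it between the forks.
- tool_yellow: Loose tool (may be absent), 60 g: yellow handle 120 long x 16 wide x 14 mm high, with a white stirring paddle (up to 28 mm wide, thinner than the handle) at x = 73 to 105 mm. Origin: centre of the handle's underside; x runs along the handle to the working end, z up. It lies flat on the table, working end roughly away from the robot. Grip it at the origin.
- tool_yellow_tip (a point): End of the working head of the yellow tool, 105 mm along +x from its origin, 7 mm up.
- cradle_yellow: Fixed yellow cradle, base 90 x 40 x 6 mm, with two 10 mm thick forks at x = -32 and +32 mm. Notch floor 20 mm above the origin, 21 mm wide there, flaring to 34 mm at 35 mm height. Origin: centre of the underside; z up, x along both notches, +x away from the robot over the drip area. A seated tool has its origin 20 mm above this one, x axes alike; grip it between the forks.
- tool_blue: Loose tool (may be absent), 60 g: blue handle 120 long x 16 wide x 14 mm high, with a brown brush head (up to 28 mm wide, thinner than the handle) at x = 73 to 105 mm. Origin: centre of the handle's underside; x runs along the handle to the working end, z up. It lies flat on the table, working end roughly away from the robot. Grip it at the origin.
- tool_blue_tip (a point): End of the working head of the blue tool, 105 mm along +x from its origin, 7 mm up.
- cradle_blue: Fixed blue cradle, base 90 x 40 x 6 mm, with two 10 mm thick forks at x = -32 and +32 mm. Notch floor 20 mm above the origin, 21 mm wide there, flaring to 34 mm at 35 mm height. Origin: centre of the underside; z up, x along both notches, +x away from the robot over the drip area. A seated tool has its origin 20 mm above this one, x axes alike; grip it between the forks.
- tool_green: Loose tool (may be absent), 60 g: green handle 120 long x 16 wide x 14 mm high, with a black toothed spreader (up to 28 mm wide, thinner than the handle) at x = 73 to 105 mm. Origin: centre of the handle's underside; x runs along the handle to the working end, z up. It lies flat on the table, working end roughly away from the robot. Grip it at the origin.
- tool_green_tip (a point): End of the working head of the green tool, 105 mm along +x from its origin, 7 mm up.
- cradle_green: Fixed green cradle, base 90 x 40 x 6 mm, with two 10 mm thick forks at x = -32 and +32 mm. Notch floor 20 mm above the origin, 21 mm wide there, flaring to 34 mm at 35 mm height. Origin: centre of the underside; z up, x along both notches, +x away from the robot over the drip area. A seated tool has its origin 20 mm above this one, x axes alike; grip it between the forks.
- cup_large: Largest mixing cup, dark teal: open round cup 62 mm high, outer diameter 59 mm at the foot, 64 mm at the rim, wall 2.5 mm; thick base, inner floor 24 mm above the underside. Origin: centre of the underside, z up. Starts upright on the table. 110 g. Grip it from outside near the rim.
- cup_medium: Middle mixing cup, off-white: open round cup 60 mm high, outer diameter 43 mm at the foot, 48 mm at the rim, wall 2.5 mm; thick base, inner floor 24 mm above the underside. Origin: centre of the underside, z up. Starts upright on the table. 70 g. Standing inside the large cup, its rim stands 22 mm above the large cup's rim, which leaves room to hold it by the top 15 mm.
- cup_small: Smallest mixing cup, orange: open round cup 58 mm high, outer diameter 27 mm at the foot, 32 mm at the rim, wall 2.5 mm; thick base, inner floor 14 mm above the underside. Origin: centre of the underside, z up. Starts upright on the table. 40 g. Standing inside the middle cup, its rim stands 22 mm above the middle cup's rim.
- lid: Loose lid of the smallest cup, 35 g: black disc 40 mm wide (z 6 to 11 mm), under it a plug 19 mm wide (z 0 to 6; the cup mouth is 27 mm wide), on top an aluminium knob 16 mm wide (z 11 to 35). Origin: centre of the plug's underside, z up. Starts standing on its plug on the table. On the cup the disc rests on the rim, origin 6 mm below the rim.
- rack: Fixed grey drip tray, 6 mm thick, carrying the four cradles side by side 62 mm apart, in any colour order. Origin: underside, below the row's middle; x as the cradles'.
- stand: Fixed round cork cup stand on the table: a shallow dish 86 mm across and 10 mm high, inside about 78 mm across, its floor 5 mm above the table. Origin: centre of its underside, z up.
- resin_bottle: Bystander: clear bottle with black cap, 48 mm across, 105 mm tall. Origin: centre of its underside.
- hardener_bottle: Bystander: clear bottle with white cap and red label, 48 mm across, 105 mm tall. Origin: centre of its underside.
- tile_a: Bystander: finished marbled tile 80 x 80 x 8 mm lying on the table. Origin: centre of its underside.
- tile_b: Bystander: finished marbled tile 80 x 80 x 8 mm lying on the table. Origin: centre of its underside.
- pigment_jar: Bystander: green jar, white cap, 40 mm across, 45 mm tall. Origin: centre of its underside.
- pigment_jar_b: Bystander: blue jar, black cap, 40 mm across, 45 mm tall. Origin: centre of its underside.
There are look-alikes about, which are no part of the job. Of the things shaped like the tool_yellow, the yellow one is meant.

How it is judged:
By the outcome, as a careful person would: the job done as asked, in the order asked, and still so for the second after the job is handed in, with the robot touching nothing.
Of tool_red, tool_yellow, tool_blue, tool_green only 2 to 4 are there at a start; the rules pass over those that are not, and their reading is None.
At some moment in a run one of tool_red, tool_yellow, tool_blue, tool_green may be knocked a few centimetres aside while the robot is not near it.
It also fails if it takes over 210 s, if anything falls off the work surface, if the arm or the gripper's body presses on something with over 40 N, if the wrist force passes 120 N, or if a joint passes its speed limit or range.

### The arm

A 6-joint arm with a two-finger parallel gripper is mounted at the origin on the work surface. World frame = base frame: x ahead of the robot, y to its left, z up, the work surface at z = 0. Lengths are in m, angles in rad, forces in N, time in s.
With the tool pointing down it reaches from about 0.35 to 0.975 m from the base axis. Payload 7.1 kg.
Tool frame: the origin (TCP) lies at the centre of the arm's flange, where the gripper is bolted on; the fingertips stand 182 mm ahead of it and the grasp point (between the pads) lies 163 mm ahead of it; z points along the fingers, y is the line along which they close (so a half turn about z gives the same grasp; the last joint's range is limited). The gripper opens to 88 mm and grips with 3 to 60 N. Pads are 20 mm wide; open, the fingers measure 115 mm over their backs; the gripper's body (75 mm by 178 mm) begins 61 mm behind the grasp point.
Start: joints at [1.296, 0.423, 1.63, -0, 1.089, -0.019], TCP at [0.158, 0.605, 0.405] pointing down, gripper open.
Joint ranges: [-3, 3], [-0.9, 2.11], [0.09, 2.58], [-1.31, 4.45], [0.11, 2.69], [-2.54, 2.54]. Speed limits (rad/s): [2.39, 2.39, 3.01, 3.14, 3.14, 3.14].

### API

Orientations are given as a rotation vector (axis times angle).
In Python, from rig import r gives the robot as it stands. The module is installed in compiled form; this text tells all that it offers.
- The arm moves only by the tool jog_arm, never from a script. Its arguments are lists of equal length, an entry for each row: "delta_pos": the shift along the tool's x, y, z in units of 0.15 m (1.0 is 0.15 m), a list of three; "yaw": the turn about the tool's z in units of pi rad (1.0 is pi rad); "fingers": the opening, from -1 (shut) to 1 (fully open). In form: {"delta_pos": [[x, y, z], ...], "yaw": [yaw, ...], "fingers": [fingers, ...]}. A call has 1 to 12 rows; each row is the pose to reach, as a shift and turn from the pose commanded when the call began, along the tool's axes at that moment, turning the shorter way round; what a row does not reach only later rows make up. A row lasts 1/8 s, in which the tool goes at most 62.5 mm and 10.7 degrees, less where a joint would pass 70% of its speed; a pose out of reach is approached as far as the arm can. A call with a number of a shift or a turn outside -1 to 1 is refused whole. A call with a gripper value outside its range is refused whole. The fingers move at their own pace and stop on an object; the grip force is fixed at half the most. Time passes only in rows, so rows that repeat a pose let the fingers close. It gives the time, the measured TCP pose, the force, the opening and the grip force at its end, in the units of the state.
- r.sense(): the state, without advancing time (a new reading comes with each control period).
- r.camera(name): name is "scene" or "top" or "wrist"; returns the picture (384x512x3 uint8, red, green, blue); there is no depth.
- r.get_calibration(name): a dict with "K" (3x3 intrinsics, pixels), "extrinsics" (4x4, takes a point from camera to world coordinates); the wrist camera has in their place "T_tool_cam" (4x4, takes a point from camera to tool coordinates, whose origin is the TCP and whose axes are the flange's). Camera axes: x right, y down, z forward; pixel columns grow to the right and rows downward; lengths in m; the calibration is good to about 2 mm. The wrist camera is an equidistant fisheye: a pixel r from the principal point sees the ray r / f radians off the axis. A picture is of the moment at which its call begins: read the wrist's pose just before it. get_calibration takes no time and is no camera call.
- r.hand_in(): hands the job in; it is judged then, once.
The state is a dict: "time": time; "joint_pos": joint angles; "qd": joint speeds; "effort": joint torques, N m; "eef_pos": TCP position; "eef_rot": TCP orientation; "force": force on the tool from outside, world axes, zero at the start; "moment": the same for the moment, N m; "finger_gap": opening from 0.0 (shut) to 1.0 (fully open); "grasp_force": force on a finger pad.
Only numpy, scipy, OpenCV 4.12 (cv2) and the standard library are available. Lean on these libraries where they do the work, as an engineer would, in place of code of your own. Each camera call takes 0.05 s, during which the arm holds its last target. There are 200 camera calls.

## Working session

There is one attempt and no reset: what is moved stays moved. The work goes in short steps, Python scripts to look and compute and a tool call to move; the robot and the scene stay as the last step left them, time stands still between calls to the robot, and variables do not carry over. Pictures are saved under pics/ and viewed, at most 14 in all, crops included, and the job is handed in when it is done.

Besides the shell and the picture viewer there is one more tool, called after "Emit:" as name(argument=value, ...), one argument or row to a line, values as JSON. jog_arm: Moves the arm, as the interface text tells. Its arguments: {"type":"object","properties":{"delta_pos":{"type":"array","items":{"type":"array","items":{"type":"number"}}},"yaw":{"type":"array","items":{"type":"number"}},"fingers":{"type":"array","items":{"type":"number"}}},"required":["delta_pos","yaw","fingers"]}

```bash
mkdir -p pics; cat > h.py <<'E'
import numpy as np, cv2
from rig import r
from scipy.spatial.transform import Rotation as R
def snap(n,f):
    im=r.camera(n); cv2.imwrite(f,im[:,:,::-1]); return im
E
python3 - <<'E'
from h import *
s=r.sense(); print(s)
for n in("top","scene"):
    im=snap(n,f"pics/{n}0.png"); c=r.get_calibration(n); print(n,c)
print(r.get_calibration("wrist"))
E
```

```text
{'time': 0.0, 'joint_pos': array([ 1.29599222e+00,  4.23826914e-01,  1.63069919e+00, -4.76560692e-05,
        1.08860715e+00, -1.90177608e-02]), 'qd': array([ 1.11488454e-03,  5.66892394e-04, -1.10688663e-03, -9.67684378e-04,
       -1.49723003e-03,  1.10353607e-05]), 'effort': array([-4.50054804e-04, -5.44631696e+01, -2.73669952e+01,  6.42851740e-02,
        2.26242008e-02, -1.65954016e-04]), 'eef_pos': array([0.15804239, 0.60439255, 0.40390657]), 'eef_rot': array([-4.00635802e-01, -3.11575592e+00,  2.40345752e-03]), 'force': array([-0.13276342,  0.25619636,  0.4576964 ]), 'moment': array([-0.0411844 , -0.01119646, -0.02960382]), 'grasp_force': 0.0, 'finger_gap': 0.9984248951016464}
top {'K': array([[468.5913472 ,   0.        , 256.39393503],
       [  0.        , 468.5913472 , 198.69005945],
       [  0.        ,   0.        ,   1.        ]]), 'extrinsics': array([[-8.62918620e-04, -9.96003314e-01,  8.93121184e-02,
         4.40730887e-01],
       [-9.99921731e-01, -2.55346668e-04, -1.25086856e-02,
        -3.13054804e-02],
       [ 1.24814978e-02, -8.93159220e-02, -9.95925137e-01,
[... 357 characters left out ...]
      [ 0.57739913, -0.62799519,  0.52175884, -0.54936391],
       [ 0.00740949, -0.63499178, -0.77248336,  0.80059859],
       [ 0.        ,  0.        ,  0.        ,  1.        ]])}
{'K': array([[297.31863964,   0.        , 259.40899272],
       [  0.        , 297.31863964, 192.18774613],
       [  0.        ,   0.        ,   1.        ]]), 'T_tool_cam': array([[ 8.37258398e-04, -9.57246228e-01, -2.89273155e-01,
         7.95107763e-02],
       [ 9.99999092e-01,  1.10679308e-03, -7.68186965e-04,
         1.01193474e-03],
       [ 1.05550960e-03, -2.89272249e-01,  9.57246286e-01,
         2.11657130e-02],
       [ 0.00000000e+00,  0.00000000e+00,  0.00000000e+00,
         1.00000000e+00]])}
```

```bash
python3 -c "
import cv2
for n in('top','scene'):
    a=cv2.imread(f'pics/{n}0.png'); cv2.imwrite(f'pics/{n}0b.png',cv2.resize(a,(800,600),interpolation=cv2.INTER_CUBIC))"
```

```text
(no output)
```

View pics/top0b.png

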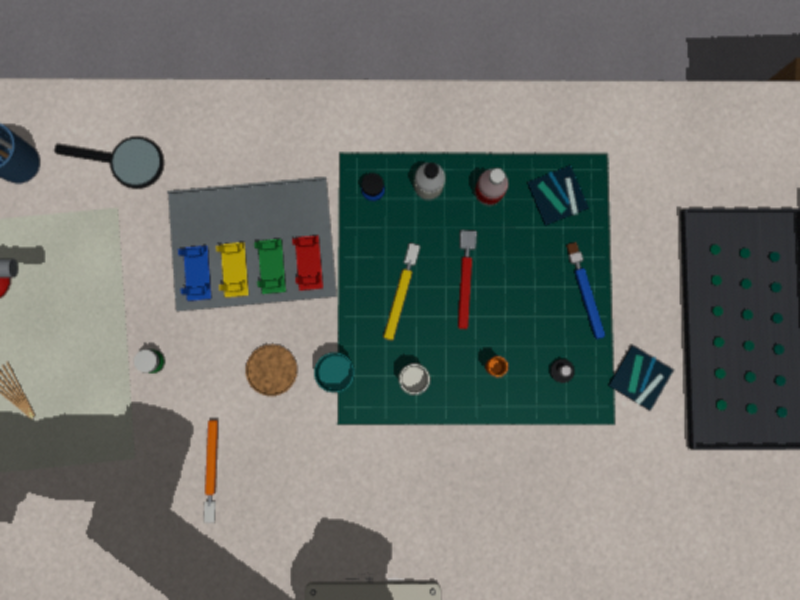

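View pics/scene0b.png

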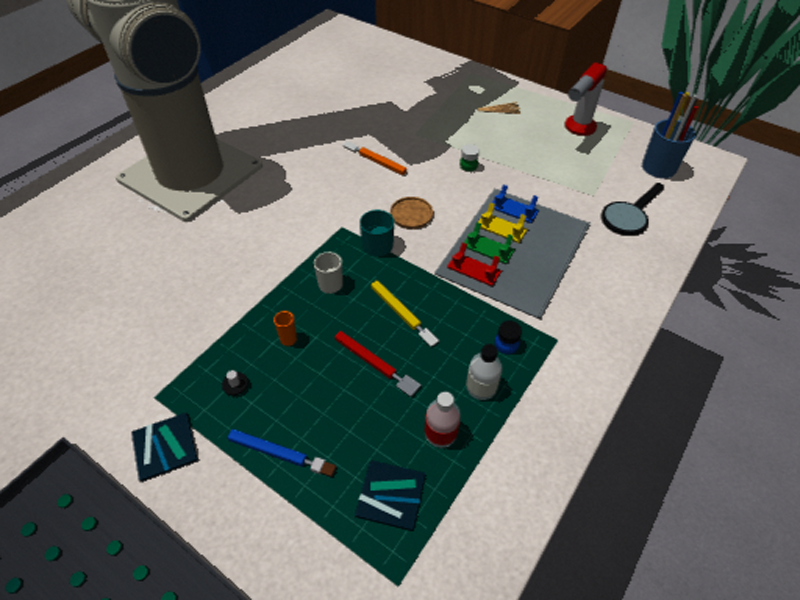

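Three tools are present: yellow, red and blue. There is no green one, and the orange tool lying reversed is a decoy. In the 800x600 top view:
- **Stand:** (271,369)
- **Cups and lid:** large (334,372), medium (414,378), small (497,366), lid (562,370)
- **Cradles, left to right:** blue (196,272), yellow (233,268), green (271,264), red (308,262)

The scene view agrees.

```bash
cat >> h.py <<'E'
def ray(n,px,z):
    "pixels Nx2 -> world points on plane z (pinhole cameras)"
    c=r.get_calibration(n); K,E=c["K"],c["extrinsics"]
    px=np.atleast_2d(np.float64(px)); d=np.c_[px,np.ones(len(px))]@np.linalg.inv(K).T@E[:3,:3].T
    o=E[:3,3]; return o+d*((z-o[2])/d[:,2])[:,None]
def mask(im,lo,hi,box=None):
    hsv=cv2.cvtColor(im,cv2.COLOR_RGB2HSV); m=cv2.inRange(hsv,lo,hi)
    if lo[0]==0 and hi[0]<=6: m|=cv2.inRange(hsv,(174,lo[1],lo[2]),(180,255,255))
    if box is not None:
        k=np.zeros_like(m); x0,y0,x1,y1=box; k[y0:y1,x0:x1]=255; m&=k
    return m
def blob(m):
    c=max(cv2.findContours(m,cv2.RETR_EXTERNAL,cv2.CHAIN_APPROX_NONE)[0],key=cv2.contourArea)
    return c
COL={'red':((0,150,70),(6,255,255)),'yellow':((20,150,90),(35,255,255)),'blue':((105,130,60),(125,255,255)),'green':((45,100,50),(75,255,255))}
def tool(im,col,box):
    "handle pose from the top view: origin xy, yaw, length, width"
    c=blob(mask(im,*COL[col],box)); p=ray("top",c[:,0],0.012)[:,:2]
    (cx,cy),(w,h),a=cv2.minAreaRect(np.float32(p*1000)); a=np.radians(a)
    if h>w: a+=np.pi/2; w,h=h,w
    a=(a+np.pi/2)%np.pi-np.pi/2
    return np.round([cx,cy,np.degrees(a),w,h],1)
def circ(p,R0,far):
    "fix-radius circle on contour points on the side away from the camera"
    from scipy.optimize import least_squares
    c=p.mean(0)
    for _ in range(3):
        u=(c-far)/np.linalg.norm(c-far); q=p[(p-c)@u>-0.2*R0]
        s=least_squares(lambda v:np.hypot(*(q-v[:2]).T)-v[2],[*c,R0],loss='soft_l1',f_scale=.001); c=s.x[:2]
    return np.round(s.x*1000,1)
def go(s,xyz,yaw,z_off=0.163):
    "shift and turn in jog units to bring the grasp point to xyz (m), closing line at yaw+90deg"
    M=R.from_rotvec(s["eef_rot"]).as_matrix(); t=np.array(xyz)+[0,0,z_off]-s["eef_pos"]
    cur=np.degrees(np.arctan2(M[1,0],M[0,0])); d=(yaw-cur+90)%180-90
    return np.round(M.T@t/.15,3),round(-d/180,4),round(cur,2)
E
python3 - <<'E'
from h import *
im=cv2.imread('pics/top0.png')[:,:,::-1].copy()
B=lambda x0,y0,x1,y1:[int(v*.64) for v in(x0,y0,x1,y1)]
M=B(345,220,605,345)
for c in('red','yellow','blue'): print('tool',c,tool(im,c,M))
for c in('red','yellow','blue','green'):
    k=blob(mask(im,*COL[c],B(170,225,336,310))); p=ray("top",k[:,0],.012)[:,:2]
    print('cradle',c,cv2.minAreaRect(np.float32(p*1000)))
nad=np.array([.441,-.031]); hsv=cv2.cvtColor(im,cv2.COLOR_RGB2HSV)
for n,(x,y) in dict(stand=(271,369),L=(334,372),M=(414,378),S=(497,366),lid=(562,370),knob=(565,370),rack=(250,210),cord=(335,395),mat=(375,390)).items(): print(n,hsv[int(y*.64),int(x*.64)])
E
```

```text
tool red [ 579.7 -152.7   -4.   119.9   15.4]
tool yellow [560.  -41.  -15.9 119.7  15.7]
tool blue [ 562.4 -360.2   15.8  119.7   16.4]
cradle red ((629.58837890625, 109.42851257324219), (88.73632049560547, 43.36094665527344), 5.4245429039001465)
cradle yellow ((617.8727416992188, 234.1497344970703), (89.69871520996094, 46.860172271728516), 5.371580600738525)
cradle blue ((611.7350463867188, 295.68017578125), (90.18560028076172, 47.60190200805664), 5.9950690269470215)
cradle green ((623.6369018554688, 171.06521606445312), (90.01727294921875, 44.566078186035156), 5.287130832672119)
stand [ 15 141 134]
L [ 89 185  95]
M [ 28  17 184]
S [ 12 224  90]
lid [  0   5 103]
knob [  0   5 170]
rack [99 19 94]
cord [ 16  23 168]
mat [ 84 188  65]
```

```bash
python3 -c "
import cv2
a=cv2.imread('pics/top0.png')[140:280,100:400]; cv2.imwrite('pics/crop1.png',cv2.resize(a,(798,372),interpolation=cv2.INTER_CUBIC))"
```

```text
(no output)
```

View pics/crop1.png

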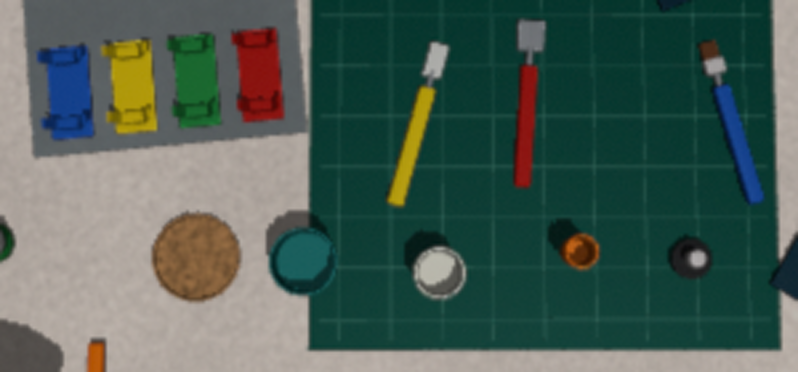

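The crop confirms it. The handles measure 120x16 mm and the cradle bases 90 mm, which matches the given sizes. Next I fit the round objects.

```bash
python3 - <<'E'
from h import *
im=cv2.imread('pics/top0.png')[:,:,::-1].copy()
B=lambda x0,y0,x1,y1:[int(100+x0/2.66) if 0 else int(v) for v in(100+x0/2.66,140+y0/2.66,100+x1/2.66,140+y1/2.66)]
nad=np.array([.441,-.031])
def do(n,lo,hi,box,z,R0):
    m=mask(im,lo,hi,B(*box)); m=cv2.morphologyEx(m,cv2.MORPH_CLOSE,np.ones((3,3)))
    k=blob(m); k=cv2.convexHull(k); mm=np.zeros_like(m); cv2.fillConvexPoly(mm,k,255); k=blob(mm)
    p=ray("top",k[:,0],z)[:,:2]; print(n,circ(p,R0,nad),'bbox',cv2.boundingRect(k),np.round(1e3*p.mean(0),1))
do('stand',(8,90,60),(20,255,255),(140,170,250,310),.010,.043)
do('L',(80,120,78),(100,255,255),(260,215,345,305),.062,.032)
do('M',(0,0,100),(180,90,255),(400,236,475,310),.060,.024)
do('S',(0,120,50),(20,255,255),(555,225,610,280),.058,.016)
do('lid',(0,0,0),(180,90,140),(660,225,722,285),.011,.020)
do('knob',(0,0,140),(180,60,255),(660,225,722,285),.035,.008)
E
```

```text
stand [452.  168.8  40.2] bbox (157, 221, 33, 32) [452.2 167.2]
L [453.2  67.5  20.1] bbox (202, 228, 24, 17) [453.7  61.6]
M [436.6 -66.9  23.5] bbox (256, 233, 19, 20) [436.5 -67. ]
S [ 456.6 -198.    16. ] bbox (311, 228, 14, 14) [ 457. -198.]
lid [ 450.4 -311.7   18.3] bbox (352, 230, 15, 15) [ 450.9 -311.9]
knob [ 449.9 -313.3    5.2] bbox (360, 235, 5, 5) [ 450.2 -312.5]
```

```bash
python3 - <<'E'
from h import *
im=cv2.imread('pics/top0.png')[:,:,::-1].copy()
hsv=cv2.cvtColor(im,cv2.COLOR_RGB2HSV)
print(ray("top",[[213.6,237.8]],.062))
# saturation/hue of a row and a column through the cup
for c in range(196,234,1): print(c,hsv[238,c],end=' ')
print()
for q in range(218,256,1): print(q,hsv[q,213],end=' ')
s=r.sense(); print(go(s,(.453,.065,.13),0))
E
```

```text
[[0.44794535 0.05947001 0.062     ]]
196 [ 15  23 176] 197 [ 12  24 178] 198 [ 12  25 176] 199 [ 13  24 172] 200 [ 19  18 157] 201 [87 91 95] 202 [ 89 209  44] 203 [ 89 213  48] 204 [ 89 189  81] 205 [ 89 189  93] 206 [ 89 183  95] 207 [ 89 183  95] 208 [ 89 183  95] 209 [ 89 185  95] 210 [ 89 185  95] 211 [ 89 188  95] 212 [ 90 187  94] 213 [ 89 185  95] 214 [ 89 185  95] 215 [ 89 185  95] 216 [ 89 183  95] 217 [ 89 188  95] 218 [ 89 185  95] 219 [ 89 185  95] 220 [ 89 185  95] 221 [ 89 187  94] 222 [ 90 188  87] 223 [ 89 190  51] 224 [ 89 194  46] 225 [ 89 201  57] 226 [ 89 182  77] 227 [ 85 176  71] 228 [ 84 194  63] 229 [ 84 193  62] 230 [ 84 205  61] 231 [ 85 189  62] 232 [ 85 197  62] 233 [ 85 196  61] 
218 [ 15  24 169] 219 [ 14  25 114] 220 [15 24 86] 221 [13 27 84] 222 [15 24 84] 223 [11 24 84] 224 [18 16 80] 225 [86 56 73] 226 [ 89 152  62] 227 [ 89 196  69] 228 [ 89 189  89] 229 [ 89 187  94] 230 [ 89 188  95] 231 [ 89 185  95] 232 [ 89 183  95] 233 [ 90 184  94] 234 [ 89 183  95] 235 [ 89 185  95] 236 [ 90 184  94] 237 [ 89 186  96] 238 [ 89 185  95] 239 [ 89 190  94] 240 [ 89 188  95] 241 [ 89 183  95] 242 [ 89 183  96] 243 [ 90 184  94] 244 [ 89 183  92] 245 [ 89 192  61] 246 [ 89 193  45] 247 [ 88 203  44] 248 [ 90 190  43] 249 [ 89 216  39] 250 [ 88 102  70] 251 [ 69  14 131] 252 [ 17  21 170] 253 [ 13  25 183] 254 [ 14  24 182] 255 [ 14  24 181] (array([-2.812, -2.981,  0.744]), np.float64(-0.0814), np.float64(165.34))
```

Emit:
jog_arm(
  delta_pos=[
    [-0.9,-1,0],
    [-0.9,-1,0],
    [-0.9,-1,0],
    [-0.9,-1,0],
    [-0.9,-1,0],
    [-0.9,-1,0],
  ],
  yaw=[-0.0814,-0.0814,-0.0814,-0.0814,-0.0814,-0.0814],
  fingers=[1,1,1,1,1,1],
)

```text
time: 0.85
eef_pos: [0.2506, 0.4266, 0.4048]
eef_rot: [-0.001, 3.141, 0.001]
force: [0.2, 0.1, 0.1]
finger_gap: 0.996
grasp_force: 0.0
```

```bash
python3 - <<'E'
from h import *
s=r.sense(); print(s['time'],s['eef_pos'],s['joint_pos'],go(s,(.448,.0595,.12),0))
E
```

```text
0.85 [0.25055344 0.4265745  0.40479527] [ 1.01559600e+00  2.31284502e-01  1.91266041e+00  3.18849154e-04
  9.96805811e-01 -5.55878090e-01] (array([-1.315, -2.449,  0.81 ]), np.float64(0.0002), np.float64(-179.97))
```

Emit:
jog_arm(
  delta_pos=[
    [-0.7,-1,0],
    [-0.7,-1,0],
    [-0.7,-1,0],
    [-0.7,-1,0],
    [-0.7,-1,0],
  ],
  yaw=[0,0,0,0,0],
  fingers=[1,1,1,1,1],
)

```text
time: 1.48
eef_pos: [0.3558, 0.2764, 0.4047]
eef_rot: [0.0, -3.141, -0.001]
force: [-0.7, 0.0, -0.0]
finger_gap: 1.003
grasp_force: 0.0
```

Emit:
jog_arm(
  delta_pos=[
    [-0.615,-1,0.4],
    [-0.615,-1,0.4],
    [-0.615,-1,0.4],
    [-0.615,-1,0.4],
    [-0.615,-1,0.4],
  ],
  yaw=[0,0,0,0,0],
  fingers=[1,1,1,1,1],
)

```text
time: 2.1
eef_pos: [0.4478, 0.1269, 0.3446]
eef_rot: [0.002, -3.141, -0.0]
force: [0.1, 0.2, -0.3]
finger_gap: 0.999
grasp_force: 0.0
```

Emit:
jog_arm(
  delta_pos=[
    [0,-0.449,0.2],
    [0,-0.449,0.2],
    [0,-0.449,0.2],
    [0,-0.449,0.2],
  ],
  yaw=[0,0,0,0],
  fingers=[1,1,1,1],
)

```text
time: 2.6
eef_pos: [0.4483, 0.0595, 0.3154]
eef_rot: [-0.002, 3.14, 0.001]
force: [-0.6, 1.1, 0.4]
finger_gap: 1.002
grasp_force: 0.0
```

```bash
cat >> h.py <<'E'
def wproj(s,P):
    "world points -> wrist pixels (equidistant fisheye)"
    c=r.get_calibration("wrist"); K=c["K"]; T=np.eye(4); T[:3,:3]=R.from_rotvec(s["eef_rot"]).as_matrix(); T[:3,3]=s["eef_pos"]
    W=np.linalg.inv(T@c["T_tool_cam"]); p=np.atleast_2d(P)@W[:3,:3].T+W[:3,3]
    rr=np.hypot(p[:,0],p[:,1]); th=np.arctan2(rr,p[:,2]); return np.c_[K[0,2]+K[0,0]*th*p[:,0]/rr,K[1,2]+K[1,1]*th*p[:,1]/rr]
def wray(s,px,z):
    "wrist pixels -> world points on plane z"
    c=r.get_calibration("wrist"); K=c["K"]; T=np.eye(4); T[:3,:3]=R.from_rotvec(s["eef_rot"]).as_matrix(); T[:3,3]=s["eef_pos"]; T=T@c["T_tool_cam"]
    q=(np.atleast_2d(np.float64(px))-K[:2,2])/K[0,0]; th=np.hypot(*q.T)
    d=np.c_[q*(np.sin(th)/th)[:,None],np.cos(th)]@T[:3,:3].T; o=T[:3,3]; return o+d*((z-o[2])/d[:,2])[:,None]
E
python3 - <<'E'
from h import *
s=r.sense(); print(s['time'],s['eef_pos'],go(s,(.448,.0595,.052),0))
im=snap("wrist","pics/w1.png")
a=np.linspace(0,2*np.pi,40); P=np.c_[.448+.032*np.cos(a),.0595+.032*np.sin(a),0*a+.062]
d=im[:,:,::-1].copy(); cv2.polylines(d,[np.int32(wproj(s,P))],True,(0,0,255),1)
P=np.c_[.452+.043*np.cos(a),.1675+.043*np.sin(a),0*a+.010]; cv2.polylines(d,[np.int32(wproj(s,P))],True,(255,0,255),1)
cv2.imwrite("pics/w1o.png",d)
E
```

```text
2.6 [0.44828153 0.05945141 0.31540118] (array([0.003, 0.   , 0.669]), np.float64(0.0005), np.float64(-179.91))
```

View pics/w1o.png

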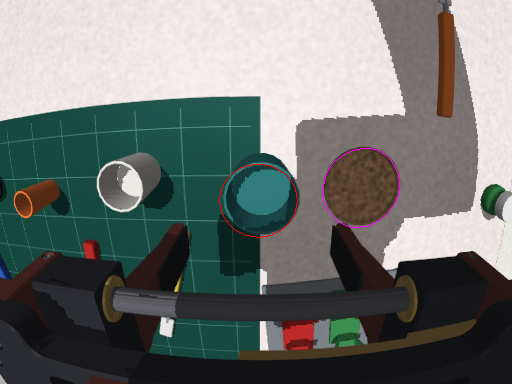

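The predicted rim circle and stand circle both sit on their objects: cup at about (259,200), stand at (361,187). I'm grasping the large cup.

Emit:
jog_arm(
  delta_pos=[
    [0,0,0.35],
    [0,0,0.6],
    [0,0,0.67],
    [0,0,0.67],
    [0,0,0.67],
    [0,0,0.67],
    [0,0,0.67],
    [0,0,0.67],
    [0,0,0.67],
    [0,0,0.67],
  ],
  yaw=[0,0,0,0,0,0,0,0,0,0],
  fingers=[1,1,1,1,-1,-1,-1,-1,-1,-1],
)

```text
time: 3.9
eef_pos: [0.4484, 0.0581, 0.2151]
eef_rot: [0.001, 3.14, 0.001]
force: [-1.2, 2.6, 8.6]
finger_gap: 0.714
grasp_force: 30.7
```

Emit:
jog_arm(
  delta_pos=[
    [0,0,-0.2],
    [0,0,-0.4],
    [0,0,-0.4],
    [0,0,-0.4],
  ],
  yaw=[0,0,0,0],
  fingers=[-1,-1,-1,-1],
)

```text
time: 4.4
eef_pos: [0.4477, 0.0579, 0.2738]
eef_rot: [-0.0, -3.141, 0.0]
force: [-0.4, 1.0, -0.9]
finger_gap: 0.71
grasp_force: 30.6
```

```bash
python3 - <<'E'
from h import *
s=r.sense(); print(s['time'],s['eef_pos'],s['finger_gap'],s['grasp_force'],go(s,(.4517,.1675,.057),0))
E
```

```text
4.4 [0.44765236 0.05792063 0.2737857 ] 0.7099345018612311 30.635223055505776 (array([-0.027,  0.731,  0.359]), np.float64(-0.0), np.float64(179.99))
```

Emit:
jog_arm(
  delta_pos=[
    [-0.025,0.4,0],
    [-0.025,0.725,0],
    [-0.025,0.725,0],
    [-0.025,0.725,0],
    [-0.025,0.725,0.2],
    [-0.025,0.725,0.33],
    [-0.025,0.725,0.36],
    [-0.025,0.725,0.36],
  ],
  yaw=[0,0,0,0,0,0,0,0],
  fingers=[-1,-1,-1,-1,-1,-1,-1,-1],
)

```text
time: 5.4
eef_pos: [0.4515, 0.1655, 0.2201]
eef_rot: [-0.003, -3.14, 0.001]
force: [-0.4, -0.4, -1.3]
finger_gap: 0.709
grasp_force: 29.7
```

Emit:
jog_arm(
  delta_pos=[
    [0,0,0],
    [0,0,0],
    [0,0,0],
    [0,0,0],
    [0,0,-0.2],
    [0,0,-0.5],
    [0,0,-0.7],
    [0,0,-0.7],
  ],
  yaw=[0,0,0,0,0,0,0,0],
  fingers=[1,1,1,1,1,1,1,1],
)

```text
time: 6.4
eef_pos: [0.4524, 0.1671, 0.3272]
eef_rot: [-0.0, 3.137, 0.002]
force: [-0.5, -0.3, -0.1]
finger_gap: 1.0
grasp_force: 0.0
```

```bash
python3 - <<'E'
from h import *
s=r.sense(); print(s['time'],s['eef_pos'],s['finger_gap'],go(s,(.4366,-.067,.12),0))
im=snap("wrist","pics/w2.png"); d=im[:,:,::-1].copy()
a=np.linspace(0,2*np.pi,40); P=np.c_[.452+.032*np.cos(a),.1675+.032*np.sin(a),0*a+.067]
cv2.polylines(d,[np.int32(wproj(s,P))],True,(0,0,255),1); cv2.imwrite("pics/w2o.png",d)
E
```

```text
6.4 [0.45239227 0.16707423 0.32724241] 0.999696803147954 (array([ 0.107, -1.561,  0.292]), np.float64(0.0001), np.float64(-179.99))
```

View pics/w2o.png

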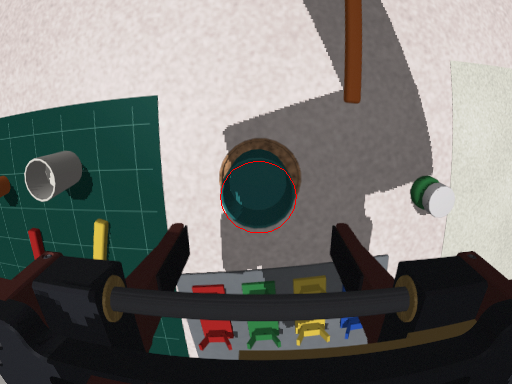

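The large cup stands upright on the stand at about (258,190), within 2 mm of the prediction. Next is the middle cup.

Emit:
jog_arm(
  delta_pos=[
    [0.05,-0.4,0],
    [0.105,-0.8,0],
    [0.105,-0.96,0],
    [0.105,-0.96,0],
    [0.105,-0.96,0],
  ],
  yaw=[0,0,0,0,0],
  fingers=[1,1,1,1,1],
)

```text
time: 7.08
eef_pos: [0.4359, 0.0232, 0.3244]
eef_rot: [-0.0, -3.14, -0.0]
force: [-0.2, 0.8, 0.1]
finger_gap: 1.001
grasp_force: 0.0
```

Emit:
jog_arm(
  delta_pos=[
    [0,-0.4,0],
    [0,-0.6,0],
    [0,-0.6,0.1],
    [0,-0.6,0.4],
    [0,-0.6,0.6],
    [0,-0.6,0.68],
    [0,-0.6,0.68],
  ],
  yaw=[0,0,0,0,0,0,0],
  fingers=[1,1,1,1,1,1,1],
)

```text
time: 7.95
eef_pos: [0.4358, -0.0662, 0.2224]
eef_rot: [0.002, -3.139, -0.001]
force: [-0.0, -0.7, -0.7]
finger_gap: 1.004
grasp_force: 0.0
```

Emit:
jog_arm(
  delta_pos=[
    [0,0,0],
    [0,0,0],
    [0,0,0],
    [0,0,0],
    [0,0,0],
    [0,0,0],
    [0,0,0],
    [0,0,-0.3],
    [0,0,-0.6],
    [0,0,-0.7],
    [0,0,-0.7],
  ],
  yaw=[0,0,0,0,0,0,0,0,0,0,0],
  fingers=[-1,-1,-1,-1,-1,-1,-1,-1,-1,-1,-1],
)

```text
time: 9.32
eef_pos: [0.436, -0.0673, 0.3285]
eef_rot: [0.0, 3.14, -0.001]
force: [-0.3, 0.3, -0.7]
finger_gap: 0.531
grasp_force: 30.0
```

```bash
python3 - <<'E'
from h import *
s=r.sense(); print(s['time'],s['eef_pos'],s['finger_gap'],s['grasp_force'],go(s,(.452,.1655,.091),0))
im=snap("wrist","pics/w3.png")
E
```

```text
9.325 [ 0.43602218 -0.06728637  0.32848408] 0.5306062979254093 29.999834722839296 (array([-0.106,  1.552,  0.496]), np.float64(-0.0), np.float64(180.0))
```

View pics/w3.png

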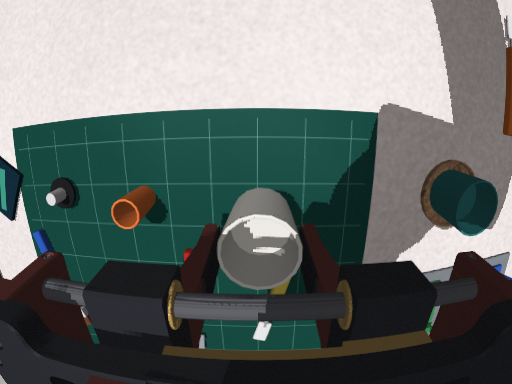

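```bash
python3 - <<'E'
from h import *
s=r.sense(); z=s['eef_pos'][2]-.163+.0006
print(wray(s,[[260,250],[260,215],[260,287]],z)-s['eef_pos'])
E
```

```text
[[-0.00441387  0.00119806 -0.1624    ]
 [-0.02454927  0.00116808 -0.1624    ]
 [ 0.019825    0.00123759 -0.1624    ]]
```

Emit:
jog_arm(
  delta_pos=[
    [-0.05,0.4,0],
    [-0.1,0.8,0],
    [-0.1,0.9,0],
    [-0.1,0.9,0],
    [-0.1,0.9,0],
  ],
  yaw=[0,0,0,0,0],
  fingers=[-1,-1,-1,-1,-1],
)

```text
time: 10.0
eef_pos: [0.4506, 0.0668, 0.3274]
eef_rot: [-0.001, -3.14, 0.001]
force: [-0.2, -0.2, -0.9]
finger_gap: 0.536
grasp_force: 30.0
```

Emit:
jog_arm(
  delta_pos=[
    [0,0.4,0],
    [0,0.65,0],
    [0,0.65,0],
    [0,0.65,0],
    [0,0.65,0],
  ],
  yaw=[0,0,0,0,0],
  fingers=[-1,-1,-1,-1,-1],
)

```text
time: 10.62
eef_pos: [0.451, 0.1639, 0.328]
eef_rot: [-0.003, -3.141, 0.001]
force: [-0.7, -0.7, -0.6]
finger_gap: 0.534
grasp_force: 30.0
```

```bash
python3 - <<'E'
from h import *
s=r.sense(); print(s['time'],s['eef_pos'],s['finger_gap'])
E
```

```text
10.625 [0.45099536 0.16390206 0.328049  ] 0.5340169176222365
```

Emit:
jog_arm(
  delta_pos=[
    [-0.02,0.01,0],
    [-0.02,0.01,0.15],
    [-0.02,0.01,0.3],
    [-0.02,0.01,0.4],
    [-0.02,0.01,0.48],
    [-0.02,0.01,0.505],
    [-0.02,0.01,0.505],
    [-0.02,0.01,0.505],
  ],
  yaw=[0,0,0,0,0,0,0,0],
  fingers=[-1,-1,-1,-1,-1,-1,-1,-1],
)

```text
time: 11.62
eef_pos: [0.4542, 0.1668, 0.2528]
eef_rot: [0.0, 3.141, 0.0]
force: [0.0, -0.0, -1.0]
finger_gap: 0.531
grasp_force: 30.0
```

Emit:
jog_arm(
  delta_pos=[
    [0,0,0],
    [0,0,0],
    [0,0,0],
    [0,0,0],
    [0,0,-0.2],
    [0,0,-0.4],
    [0,0,-0.6],
    [0,0,-0.6],
  ],
  yaw=[0,0,0,0,0,0,0,0],
  fingers=[0.5,0.5,0.5,0.5,0.5,0.5,0.5,0.5],
)

```text
time: 12.62
eef_pos: [0.4546, 0.167, 0.3443]
eef_rot: [0.0, 3.137, 0.002]
force: [-0.2, 0.4, 0.0]
finger_gap: 0.752
grasp_force: 0.0
```

```bash
python3 - <<'E'
from h import *
s=r.sense(); print(s['time'],s['eef_pos'],s['finger_gap'],go(s,(.4566,-.198,.164),0))
im=snap("wrist","pics/w4.png"); d=im[:,:,::-1].copy()
a=np.linspace(0,2*np.pi,40); P=np.c_[.452+.024*np.cos(a),.1655+.024*np.sin(a),0*a+.089]
cv2.polylines(d,[np.int32(wproj(s,P))],True,(0,0,255),1); cv2.imwrite("pics/w4o.png",d)
E
```

```text
12.625 [0.45464874 0.16699241 0.34433095] 0.7523889099253113 (array([-0.013, -2.433,  0.112]), np.float64(-0.0), np.float64(179.99))
```

View pics/w4o.png

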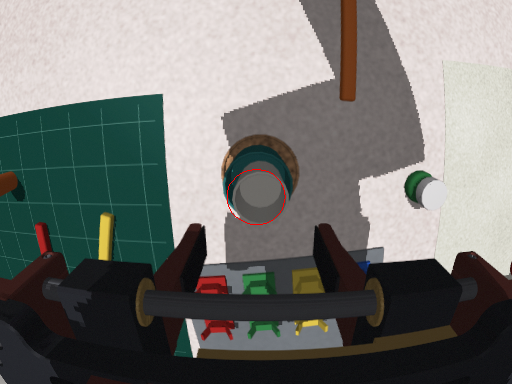

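The middle cup is nested at about (258,195), on the predicted circle. Next is the small cup.

Emit:
jog_arm(
  delta_pos=[
    [-0.01,-0.4,0],
    [-0.01,-0.8,0],
    [-0.01,-1,0],
    [-0.01,-1,0],
    [-0.01,-1,0],
  ],
  yaw=[0,0,0,0,0],
  fingers=[0.5,0.5,0.5,0.5,0.5],
)

```text
time: 13.3
eef_pos: [0.4553, 0.0172, 0.3417]
eef_rot: [-0.001, -3.14, -0.0]
force: [-0.0, -0.4, 0.6]
finger_gap: 0.747
grasp_force: 0.0
```

Emit:
jog_arm(
  delta_pos=[
    [0,-0.4,0],
    [0,-0.8,0],
    [0,-1,0],
    [0,-1,0],
    [0,-1,0],
  ],
  yaw=[0,0,0,0,0],
  fingers=[0.5,0.5,0.5,0.5,0.5],
)

```text
time: 13.92
eef_pos: [0.4555, -0.1319, 0.3421]
eef_rot: [0.001, -3.141, -0.001]
force: [1.0, 0.7, 1.2]
finger_gap: 0.75
grasp_force: 0.0
```

Emit:
jog_arm(
  delta_pos=[
    [0,-0.3,0],
    [0,-0.43,0],
    [0,-0.43,0.3],
    [0,-0.43,0.6],
    [0,-0.43,0.76],
    [0,-0.43,0.812],
    [0,-0.43,0.812],
    [0,-0.43,0.812],
  ],
  yaw=[0,0,0,0,0,0,0,0],
  fingers=[0.5,0.5,0.5,0.5,0.5,0.5,0.5,0.5],
)

```text
time: 14.92
eef_pos: [0.456, -0.1977, 0.2216]
eef_rot: [-0.0, 3.14, -0.001]
force: [0.1, -0.3, 0.8]
finger_gap: 0.748
grasp_force: 0.0
```

Emit:
jog_arm(
  delta_pos=[
    [0,0,0],
    [0,0,0],
    [0,0,0],
    [0,0,0],
    [0,0,0],
    [0,0,0],
    [0,0,0],
    [0,0,-0.3],
    [0,0,-0.6],
    [0,0,-0.8],
    [0,0,-0.8],
    [0,0,-0.8],
  ],
  yaw=[0,0,0,0,0,0,0,0,0,0,0,0],
  fingers=[-1,-1,-1,-1,-1,-1,-1,-1,-1,-1,-1,-1],
)

```text
time: 16.42
eef_pos: [0.455, -0.1975, 0.3398]
eef_rot: [-0.0, -3.14, -0.001]
force: [0.8, 0.1, -0.3]
finger_gap: 0.352
grasp_force: 30.0
```

```bash
python3 - <<'E'
from h import *
s=r.sense(); print(s['time'],s['eef_pos'],s['finger_gap'],s['grasp_force'],go(s,(.4515,.167,.2),0))
im=snap("wrist","pics/w5.png")
m=mask(im,(0,120,40),(20,255,255),(210,200,310,300)); k=blob(m); print(cv2.boundingRect(k))
cv2.imwrite("pics/w5c.png",cv2.resize(im[180:310,180:340,::-1],(640,520)))
E
```

```text
16.425 [ 0.45501158 -0.1975097   0.33980213] 0.35200997440581683 29.99998136598151 (array([ 0.024,  2.43 , -0.153]), np.float64(-0.0), np.float64(179.99))
(231, 200, 58, 79)
```

View pics/w5c.png

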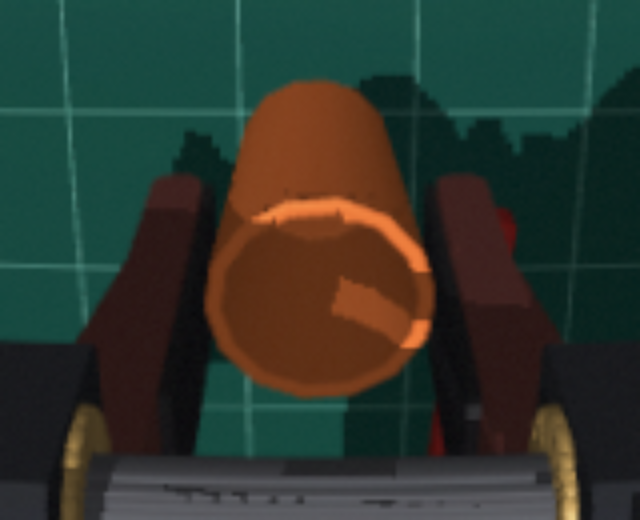

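Small cup gripped upright (rim 31 mm), about 1 mm off centre along x. Carrying it to the stack.

Emit:
jog_arm(
  delta_pos=[
    [0.015,0.4,0],
    [0.015,0.8,0],
    [0.015,1,0],
    [0.015,1,0],
    [0.015,1,0],
  ],
  yaw=[0,0,0,0,0],
  fingers=[-1,-1,-1,-1,-1],
)

```text
time: 17.1
eef_pos: [0.4532, -0.0482, 0.3399]
eef_rot: [0.001, -3.14, 0.0]
force: [0.4, -0.1, -0.0]
finger_gap: 0.359
grasp_force: 30.0
```

Emit:
jog_arm(
  delta_pos=[
    [0,0.4,0],
    [0,0.8,0],
    [0,1,0],
    [0,1,0],
    [0,1,0],
  ],
  yaw=[0,0,0,0,0],
  fingers=[-1,-1,-1,-1,-1],
)

```text
time: 17.73
eef_pos: [0.4534, 0.101, 0.3403]
eef_rot: [-0.002, -3.141, 0.001]
force: [-0.1, 0.5, -0.3]
finger_gap: 0.356
grasp_force: 30.0
```

Emit:
jog_arm(
  delta_pos=[
    [0,0.3,0],
    [0,0.43,0],
    [0,0.43,0],
    [0,0.43,0],
  ],
  yaw=[0,0,0,0],
  fingers=[-1,-1,-1,-1],
)

```text
time: 18.23
eef_pos: [0.4533, 0.1654, 0.3405]
eef_rot: [-0.002, -3.141, 0.001]
force: [-0.1, 0.8, -0.7]
finger_gap: 0.36
grasp_force: 30.0
```

```bash
python3 - <<'E'
from h import *
s=r.sense(); print(s['time'],s['eef_pos'],s['finger_gap'])
E
```

```text
18.225 [0.45332828 0.16539196 0.34045477] 0.35983383269867514
```

Emit:
jog_arm(
  delta_pos=[
    [0,0.007,0],
    [0,0.007,0.12],
    [0,0.007,0.24],
    [0,0.007,0.34],
    [0,0.007,0.41],
    [0,0.007,0.43],
    [0,0.007,0.43],
    [0,0.007,0.43],
  ],
  yaw=[0,0,0,0,0,0,0,0],
  fingers=[-1,-1,-1,-1,-1,-1,-1,-1],
)

```text
time: 19.23
eef_pos: [0.4534, 0.1679, 0.2766]
eef_rot: [-0.0, 3.141, 0.0]
force: [0.4, -0.6, 0.1]
finger_gap: 0.355
grasp_force: 30.0
```

Emit:
jog_arm(
  delta_pos=[
    [0,0,0],
    [0,0,0],
    [0,0,0],
    [0,0,0],
    [0,0,-0.2],
    [0,0,-0.4],
    [0,0,-0.55],
    [0,0,-0.55],
  ],
  yaw=[0,0,0,0,0,0,0,0],
  fingers=[0.2,0.2,0.2,0.2,0.2,0.2,0.2,0.2],
)

```text
time: 20.23
eef_pos: [0.4537, 0.168, 0.36]
eef_rot: [0.0, 3.138, 0.002]
force: [0.4, -0.3, -1.4]
finger_gap: 0.597
grasp_force: 0.0
```

```bash
python3 - <<'E'
from h import *
s=r.sense(); print(s['time'],s['eef_pos'],s['finger_gap'],go(s,(.450,-.312,.164),0))
im=snap("wrist","pics/w6.png"); d=im[:,:,::-1].copy()
a=np.linspace(0,2*np.pi,40); P=np.c_[.4515+.016*np.cos(a),.167+.016*np.sin(a),0*a+.111]
cv2.polylines(d,[np.int32(wproj(s,P)*1)],True,(0,0,255),1); cv2.imwrite("pics/w6o.png",cv2.resize(d[120:290,150:370],(770,595)))
m=mask(im,(0,120,40),(20,255,255),(215,160,305,270)); k=blob(m); print(cv2.boundingRect(k), wproj(s,[[.4515,.167,.111]]))
E
```

```text
20.225 [0.45370414 0.16798207 0.35996894] 0.5969883255361502 (array([ 0.025, -3.2  ,  0.216]), np.float64(-0.0), np.float64(180.0))
(239, 172, 39, 48) [[256.86431838 201.00646165]]
```

View pics/w6o.png

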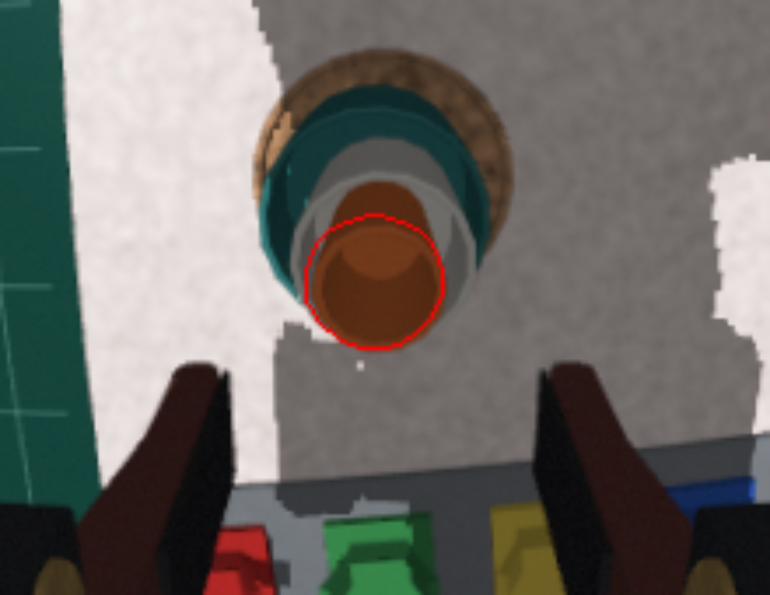

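All three cups are nested, with the small rim at about (258,202). Moving over to the lid.

Emit:
jog_arm(
  delta_pos=[
    [0.025,-0.4,0],
    [0.025,-0.8,0],
    [0.025,-1,0],
    [0.025,-1,0],
    [0.025,-1,0],
  ],
  yaw=[0,0,0,0,0],
  fingers=[0.2,0.2,0.2,0.2,0.2],
)

```text
time: 20.9
eef_pos: [0.4493, 0.0183, 0.3579]
eef_rot: [-0.001, -3.14, -0.0]
force: [0.2, 0.6, -0.4]
finger_gap: 0.601
grasp_force: 0.0
```

Emit:
jog_arm(
  delta_pos=[
    [0,-0.4,0],
    [0,-0.8,0],
    [0,-1,0],
    [0,-1,0],
    [0,-1,0],
  ],
  yaw=[0,0,0,0,0],
  fingers=[0.2,0.2,0.2,0.2,0.2],
)

```text
time: 21.52
eef_pos: [0.4495, -0.1308, 0.3583]
eef_rot: [0.002, -3.141, -0.001]
force: [-0.6, -0.1, -1.0]
finger_gap: 0.599
grasp_force: 0.0
```

Emit:
jog_arm(
  delta_pos=[
    [0,-0.4,0],
    [0,-0.8,0.2],
    [0,-1,0.4],
    [0,-1.0,0.5],
    [0,-1,0.5],
    [0,-1,0.5],
  ],
  yaw=[0,0,0,0,0,0],
  fingers=[0.2,0.2,0.2,0.2,0.2,0.2],
)

```text
time: 22.28
eef_pos: [0.45, -0.2807, 0.2844]
eef_rot: [-0.003, 3.141, -0.0]
force: [0.9, -0.4, -0.1]
finger_gap: 0.601
grasp_force: 0.0
```

```bash
python3 - <<'E'
from h import *
s=r.sense(); print(s['time'],s['eef_pos'],s['finger_gap'],go(s,(.450,-.312,.034),0))
t={'eef_pos':np.array([.4537,.168,.36]),'eef_rot':np.array([0,np.pi,0])}; print(wray(t,[[258.3,202],[258.3,184],[258.3,220]],.111))
im=snap("wrist","pics/w7.png"); print(wproj(s,[[.45,-.312,.035]]))
hsv=cv2.cvtColor(im,cv2.COLOR_RGB2HSV); c=wproj(s,[[.45,-.312,.035]])[0].astype(int)
m=mask(im,(0,0,120),(180,60,255),(c[0]-35,c[1]-35,c[0]+35,c[1]+35)); k=blob(m); print(cv2.boundingRect(k)); (x,y),q=cv2.minEnclosingCircle(k); print(x,y,q,wray(s,[[x,y]],.035))
cv2.imwrite("pics/w7o.png",im[:,:,::-1])
E
```

```text
22.275 [ 0.4500079  -0.28070112  0.28437793] 0.6005930393242901 (array([ 0.001, -0.209,  0.583]), np.float64(0.0006), np.float64(-179.89))
[[0.4515173  0.16789477 0.111     ]
 [0.43643589 0.1678985  0.111     ]
 [0.46723015 0.16788865 0.111     ]]
[[220.16825217 204.05719746]]
(212, 187, 19, 24)
221.5 198.63043212890625 11.89618968963623 [[ 0.4453293  -0.31072782  0.035     ]]
```

View pics/w7o.png

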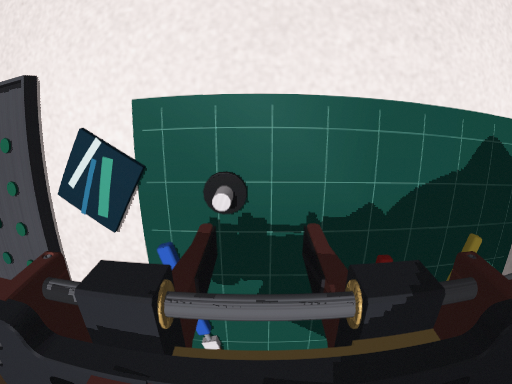

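The knob top is at (221,202), so the lid is at about (0.449,-0.311), agreeing with the top view to 1 mm.

Emit:
jog_arm(
  delta_pos=[
    [0.007,-0.205,0],
    [0.007,-0.205,0],
    [0.007,-0.205,0.25],
    [0.007,-0.205,0.45],
    [0.007,-0.205,0.56],
    [0.007,-0.205,0.583],
    [0.007,-0.205,0.583],
    [0.007,-0.205,0.583],
  ],
  yaw=[0,0,0,0,0,0,0,0],
  fingers=[0.2,0.2,0.2,0.2,0.2,0.2,0.2,0.2],
)

```text
time: 23.32
eef_pos: [0.4488, -0.3131, 0.1972]
eef_rot: [0.0, 3.14, -0.002]
force: [-0.4, -1.2, 0.6]
finger_gap: 0.603
grasp_force: 0.0
```

Emit:
jog_arm(
  delta_pos=[
    [0,0,0],
    [0,0,0],
    [0,0,0],
    [0,0,0],
    [0,0,0],
    [0,0,0],
    [0,0,0],
    [0,0,-0.3],
    [0,0,-0.6],
    [0,0,-0.9],
    [0,0,-0.9],
    [0,0,-0.9],
  ],
  yaw=[0,0,0,0,0,0,0,0,0,0,0,0],
  fingers=[-1,-1,-1,-1,-1,-1,-1,-1,-1,-1,-1,-1],
)

```text
time: 24.82
eef_pos: [0.4481, -0.3127, 0.3307]
eef_rot: [-0.0, -3.141, -0.001]
force: [0.2, 0.2, -0.9]
finger_gap: 0.175
grasp_force: 30.0
```

```bash
python3 - <<'E'
from h import *
s=r.sense(); print(s['time'],s['eef_pos'],s['finger_gap'],s['grasp_force'],go(s,(.4517,.168,.2),0))
im=snap("wrist","pics/w8.png")
cv2.imwrite("pics/w8c.png",cv2.resize(im[200:300,200:320,::-1],(720,600)))
print(wproj(s,[s['eef_pos']-[dx,0,.161] for dx in(-.02,0,.02)]))
E
```

```text
24.825 [ 0.44807733 -0.31268185  0.33068969] 0.1752596510151801 29.993806779384613 (array([-0.024,  3.205, -0.214]), np.float64(-0.0), np.float64(179.99))
[[257.721233   288.66328044]
 [257.65256037 258.44873003]
 [257.59071336 224.31836956]]
```

View pics/w8c.png

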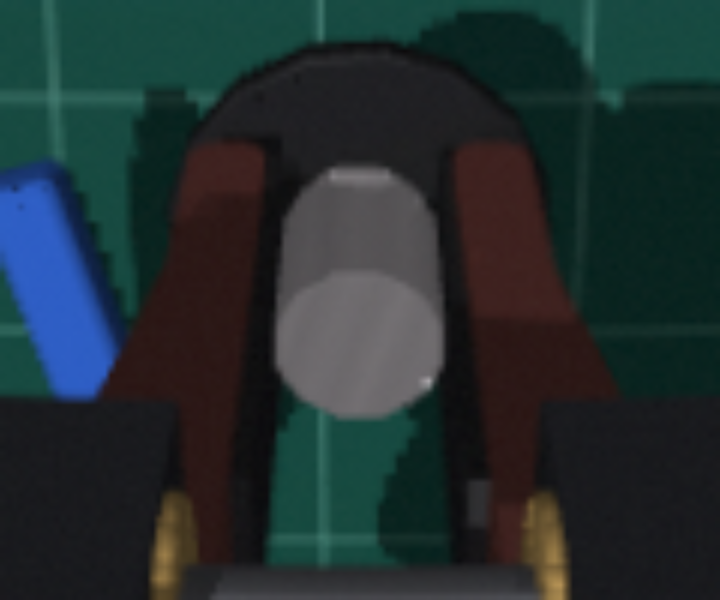

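Lid held level on the knob, less than 1 mm off. Carrying it to the stack.

Emit:
jog_arm(
  delta_pos=[
    [-0.03,0.4,0],
    [-0.03,0.8,0],
    [-0.03,1,0],
    [-0.03,1,0],
    [-0.03,1,0],
  ],
  yaw=[0,0,0,0,0],
  fingers=[-1,-1,-1,-1,-1],
)

```text
time: 25.5
eef_pos: [0.453, -0.1634, 0.3305]
eef_rot: [0.0, -3.141, -0.0]
force: [0.2, -0.7, -0.2]
finger_gap: 0.174
grasp_force: 30.0
```

Emit:
jog_arm(
  delta_pos=[
    [0,0.4,0],
    [0,0.8,0],
    [0,1,0],
    [0,1,0],
    [0,1,0],
  ],
  yaw=[0,0,0,0,0],
  fingers=[-1,-1,-1,-1,-1],
)

```text
time: 26.12
eef_pos: [0.4533, -0.0141, 0.331]
eef_rot: [-0.001, -3.142, 0.0]
force: [0.3, -0.2, 0.3]
finger_gap: 0.171
grasp_force: 30.0
```

Emit:
jog_arm(
  delta_pos=[
    [0,0.4,0],
    [0,0.8,0],
    [0,1,0],
    [0,1,0],
    [0,1,0],
  ],
  yaw=[0,0,0,0,0],
  fingers=[-1,-1,-1,-1,-1],
)

```text
time: 26.75
eef_pos: [0.4532, 0.1356, 0.331]
eef_rot: [-0.002, -3.141, 0.001]
force: [0.7, -0.8, -0.8]
finger_gap: 0.173
grasp_force: 30.0
```

Emit:
jog_arm(
  delta_pos=[
    [0,0.205,0],
    [0,0.205,0],
    [0,0.205,0],
    [0,0.205,0],
  ],
  yaw=[0,0,0,0],
  fingers=[-1,-1,-1,-1],
)

```text
time: 27.25
eef_pos: [0.4529, 0.1667, 0.3311]
eef_rot: [-0.002, -3.141, 0.0]
force: [-0.5, -0.2, -0.7]
finger_gap: 0.173
grasp_force: 30.0
```

```bash
python3 - <<'E'
from h import *
s=r.sense(); print(s['time'],s['eef_pos'],s['finger_gap'],go(s,(.4525,.168,.1392),0))
E
```

```text
27.25 [0.45293045 0.16674472 0.3311196 ] 0.17265235154015635 (array([0.003, 0.008, 0.193]), np.float64(-0.0004), np.float64(179.93))
```

Emit:
jog_arm(
  delta_pos=[
    [0,0.006,0],
    [0,0.006,0.05],
    [0,0.006,0.1],
    [0,0.006,0.14],
    [0,0.006,0.17],
    [0,0.006,0.185],
    [0,0.006,0.185],
    [0,0.006,0.185],
  ],
  yaw=[0,0,0,0,0,0,0,0],
  fingers=[-1,-1,-1,-1,-1,-1,-1,-1],
)

```text
time: 28.25
eef_pos: [0.453, 0.1688, 0.3036]
eef_rot: [0.0, 3.141, 0.0]
force: [0.5, 0.0, 0.2]
finger_gap: 0.173
grasp_force: 30.0
```

Emit:
jog_arm(
  delta_pos=[
    [0,0,0],
    [0,0,0],
    [0,0,0],
    [0,0,0],
    [0,0,-0.2],
    [0,0,-0.4],
    [0,0,-0.5],
    [0,0,-0.5],
  ],
  yaw=[0,0,0,0,0,0,0,0],
  fingers=[-0.1,-0.1,-0.1,-0.1,-0.1,-0.1,-0.1,-0.1],
)

```text
time: 29.25
eef_pos: [0.4531, 0.1688, 0.3791]
eef_rot: [0.0, 3.14, 0.001]
force: [-0.0, 0.1, -1.0]
finger_gap: 0.448
grasp_force: 0.0
```

```bash
python3 - <<'E'
from h import *
s=r.sense(); print(s['time'],s['eef_pos'],s['finger_gap'])
im=snap("wrist","pics/w9.png"); sc=snap("scene","pics/s9.png")
a=cv2.resize(im[130:300,160:360,::-1],(400,340)); b=cv2.resize(sc[90:175,205:305,::-1],(400,340),interpolation=cv2.INTER_CUBIC)
cv2.imwrite("pics/c9.png",np.hstack([a,b]))
E
```

```text
29.25 [0.45310519 0.16879256 0.37909231] 0.44848799116153276
```

View pics/c9.png

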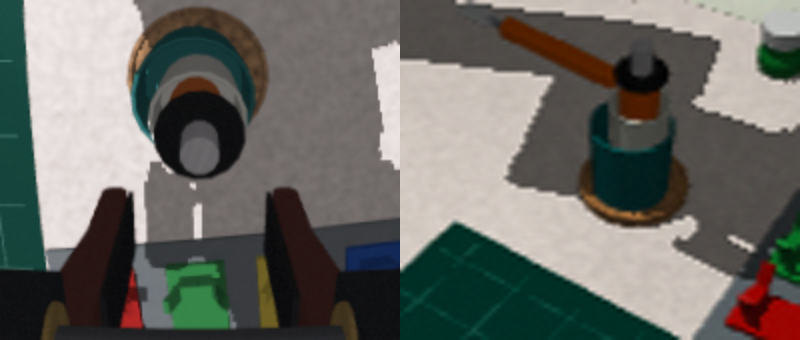

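The stack is complete and the lid sits level on the small cup (left panel (200,140), right panel (640,75)). Next the tools, which I'm re-measuring in case one was knocked.

```bash
python3 - <<'E'
from h import *
s=r.sense(); im=snap("top","pics/top2.png")
B=[200,140,400,225]
for c in('red','yellow','blue'): print(c,tool(im,c,B))
s=r.sense()
print(go(s,(.56,-.041,.1),-15.9))
E
```

```text
red [ 579.7 -152.6   -3.9  119.9   15.7]
yellow [560.  -41.  -15.7 119.7  16.1]
blue [ 562.4 -360.1   15.8  119.7   16.8]
(array([-0.718, -1.397,  0.762]), np.float64(0.0883), np.float64(180.0))
```

Emit:
jog_arm(
  delta_pos=[
    [-0.36,-0.35,0],
    [-0.72,-0.7,0],
    [-0.72,-0.7,0],
    [-0.72,-0.7,0],
    [-0.72,-0.7,0],
  ],
  yaw=[0,0,0,0,0],
  fingers=[0,0,0,0,0],
)

```text
time: 30.02
eef_pos: [0.5599, 0.0643, 0.3776]
eef_rot: [0.0, -3.139, -0.0]
force: [0.2, -0.4, -0.2]
finger_gap: 0.499
grasp_force: 0.0
```

Emit:
jog_arm(
  delta_pos=[
    [0,-0.35,0],
    [0,-0.7,0.3],
    [0,-0.7,0.6],
    [0,-0.7,0.76],
    [0,-0.7,0.76],
    [0,-0.7,0.76],
  ],
  yaw=[0.0875,0.0875,0.0875,0.0875,0.0875,0.0875],
  fingers=[0,0,0,0,0,0],
)

```text
time: 30.78
eef_pos: [0.561, -0.0404, 0.2654]
eef_rot: [0.428, 3.111, 0.0]
force: [0.3, 0.1, -0.2]
finger_gap: 0.496
grasp_force: 0.0
```

```bash
python3 - <<'E'
from h import *
s=r.sense(); print(s['time'],s['eef_pos'],s['finger_gap'],go(s,(.56,-.041,.0225),-15.8))
E
```

```text
30.775 [ 0.56104972 -0.04039023  0.26544475] 0.49587683831899915 (array([ 0.006, -0.006,  0.533]), np.float64(0.0007), np.float64(164.32))
```

Emit:
jog_arm(
  delta_pos=[
    [0.006,0,0.3],
    [0.006,0,0.5],
    [0.006,0,0.533],
    [0.006,0,0.533],
    [0.006,0,0.533],
    [0.006,0,0.533],
    [0.006,0,0.533],
    [0.006,0,0.533],
    [0.006,0,0.533],
    [0.006,0,0.1],
    [0.006,0,0],
    [0.006,0,0],
  ],
  yaw=[0,0,0,0,0,0,0,0,0,0,0,0],
  fingers=[0,0,0,0,-1,-1,-1,-1,-1,-1,-1,-1],
)

```text
time: 32.28
eef_pos: [0.5604, -0.0411, 0.2655]
eef_rot: [0.43, 3.109, 0.0]
force: [-1.3, -0.2, -0.5]
finger_gap: 0.177
grasp_force: 30.0
```

```bash
python3 - <<'E'
from h import *
s=r.sense(); print(s['time'],s['eef_pos'],s['finger_gap'],s['grasp_force'],go(s,(.6179,.2307,.1025),5.4))
E
```

```text
32.275 [ 0.56039789 -0.04109671  0.26552517] 0.17668721558590303 29.999795258045197 (array([1.230e-01, 1.848e+00, 1.000e-03]), np.float64(-0.1175), np.float64(164.24))
```

Emit:
jog_arm(
  delta_pos=[
    [0.03,0.4,0],
    [0.06,0.8,0],
    [0.06,0.95,0],
    [0.06,0.95,0],
    [0.06,0.95,0],
  ],
  yaw=[-0.1175,-0.1175,-0.1175,-0.1175,-0.1175],
  fingers=[-1,-1,-1,-1,-1],
)

```text
time: 32.9
eef_pos: [0.5895, 0.0976, 0.2634]
eef_rot: [0.145, -3.136, 0.001]
force: [0.5, -0.8, -1.2]
finger_gap: 0.181
grasp_force: 30.0
```

```bash
python3 - <<'E'
from h import *
s=r.sense(); print(s['time'],s['eef_pos'],s['finger_gap'],s['grasp_force'],go(s,(.6179,.2307,.1025),5.4))
E
```

```text
32.9 [0.58949484 0.09756128 0.26344937] 0.18145031771212272 29.999827444553375 (array([-0.271,  0.866, -0.015]), np.float64(-0.0005), np.float64(-174.69))
```

Emit:
jog_arm(
  delta_pos=[
    [-0.13,0.4,0],
    [-0.27,0.8,0],
    [-0.27,0.87,0],
    [-0.27,0.87,0],
    [-0.27,0.87,0],
  ],
  yaw=[0,0,0,0,0],
  fingers=[-1,-1,-1,-1,-1],
)

```text
time: 33.52
eef_pos: [0.6178, 0.2303, 0.2641]
eef_rot: [0.145, -3.137, 0.001]
force: [-0.2, 0.6, 0.5]
finger_gap: 0.177
grasp_force: 30.0
```

```bash
python3 - <<'E'
from h import *
s=r.sense(); print(s['time'],s['eef_pos'],s['force'],go(s,(.6179,.2307,.0495),5.3))
im=snap("wrist","pics/w10.png"); d=im[:,:,::-1].copy()
C=dict(red=(.6296,.1077),green=(.6236,.1689),yellow=(.6179,.2307),blue=(.6117,.2922)); a=np.radians(5.3); u=np.array([np.cos(a),np.sin(a)]); v=np.array([-u[1],u[0]])
for n,c in C.items():
    for L,W,z in((.045,.02,.012),):
        P=[np.r_[np.array(c)+u*i*L+v*j*W,z] for i,j in((1,1),(1,-1),(-1,-1),(-1,1))]; cv2.polylines(d,[np.int32(wproj(s,P))],True,(255,255,255),1)
cv2.imwrite("pics/w10o.png",d)
E
```

```text
33.525 [0.61781579 0.23026891 0.26407391] [-0.23732177  0.61077009  0.47392142] (array([-0.001,  0.003,  0.344]), np.float64(-0.0001), np.float64(-174.71))
```

View pics/w10o.png

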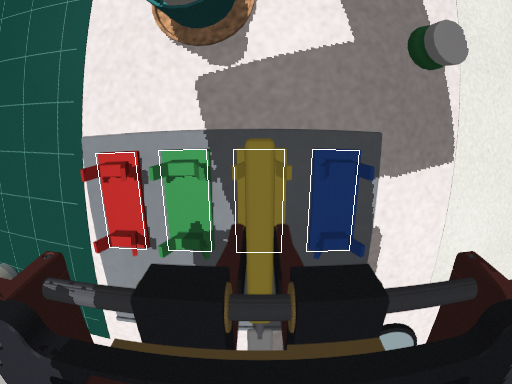

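The predicted cradle bases overlay the red, green and blue cradles to within about 1–2 px, and the tool is centred over yellow at about (260,190). Lowering it.

Emit:
jog_arm(
  delta_pos=[
    [0,0.008,0.12],
    [0,0.008,0.22],
    [0,0.008,0.3],
    [0,0.008,0.335],
    [0,0.008,0.345],
    [0,0.008,0.345],
  ],
  yaw=[0,0,0,0,0,0],
  fingers=[-1,-1,-1,-1,-1,-1],
)

```text
time: 34.33
eef_pos: [0.6182, 0.2336, 0.2129]
eef_rot: [-0.148, 3.138, 0.0]
force: [0.5, 0.1, 0.6]
finger_gap: 0.179
grasp_force: 30.0
```

Emit:
jog_arm(
  delta_pos=[
    [0,0,0],
    [0,0,0],
    [0,0,0],
    [0,0,0],
    [0,0,-0.2],
    [0,0,-0.5],
    [0,0,-0.5],
  ],
  yaw=[0,0,0,0,0,0,0],
  fingers=[-0.3,-0.3,-0.3,-0.3,-0.3,-0.3,-0.3],
)

```text
time: 35.2
eef_pos: [0.6194, 0.234, 0.2915]
eef_rot: [-0.148, 3.132, 0.003]
force: [0.2, -0.3, 0.3]
finger_gap: 0.349
grasp_force: 0.0
```

```bash
python3 - <<'E'
from h import *
s=r.sense(); print(s['time'],s['eef_pos'],s['force']); im=snap("top","pics/top3.png")
for c in('red','blue'): print(c,tool(im,c,[200,140,400,225]))
s=r.sense(); print(go(s,(.5797,-.1526,.1025),-3.9))
E
```

```text
35.2 [0.61936924 0.23395623 0.29148847] [ 0.18834213 -0.28861744  0.31811568]
red [ 579.7 -152.5   -4.   119.9   15.8]
blue [ 562.4 -360.1   15.8  119.7   16.8]
(array([ 0.5  , -2.539,  0.155]), np.float64(0.0516), np.float64(-174.61))
```

Emit:
jog_arm(
  delta_pos=[
    [0.08,-0.4,0],
    [0.16,-0.8,0],
    [0.16,-0.9,0],
    [0.16,-0.9,0],
    [0.16,-0.9,0],
  ],
  yaw=[0,0,0,0,0],
  fingers=[0,0,0,0,0],
)

```text
time: 35.88
eef_pos: [0.607, 0.0979, 0.2872]
eef_rot: [0.149, -3.138, -0.0]
force: [-0.8, -0.3, 0.2]
finger_gap: 0.5
grasp_force: 0.0
```

Emit:
jog_arm(
  delta_pos=[
    [0.08,-0.4,0],
    [0.16,-0.8,0],
    [0.16,-0.9,0],
    [0.16,-0.9,0],
    [0.16,-0.9,0],
  ],
  yaw=[0,0,0,0,0],
  fingers=[0,0,0,0,0],
)

```text
time: 36.5
eef_pos: [0.5959, -0.0382, 0.2876]
eef_rot: [-0.15, 3.138, 0.001]
force: [-0.4, -0.1, -0.1]
finger_gap: 0.499
grasp_force: 0.0
```

Emit:
jog_arm(
  delta_pos=[
    [0.09,-0.37,0],
    [0.18,-0.74,0.1],
    [0.18,-0.74,0.155],
    [0.18,-0.74,0.155],
    [0.18,-0.74,0.155],
  ],
  yaw=[0.0516,0.0516,0.0516,0.0516,0.0516],
  fingers=[0,0,0,0,0],
)

```text
time: 37.12
eef_pos: [0.5797, -0.1511, 0.2646]
eef_rot: [0.103, 3.14, 0.0]
force: [0.4, -0.1, -0.4]
finger_gap: 0.496
grasp_force: 0.0
```

```bash
python3 - <<'E'
from h import *
s=r.sense(); print(s['time'],s['eef_pos'],s['finger_gap'],go(s,(.5797,-.1526,.0225),-4))
E
```

```text
37.125 [ 0.57968809 -0.15108371  0.26462073] 0.49585431313614026 (array([-0.001, -0.01 ,  0.527]), np.float64(0.0013), np.float64(176.24))
```

Emit:
jog_arm(
  delta_pos=[
    [0,-0.01,0.3],
    [0,-0.01,0.5],
    [0,-0.01,0.528],
    [0,-0.01,0.528],
    [0,-0.01,0.528],
    [0,-0.01,0.528],
    [0,-0.01,0.528],
    [0,-0.01,0.528],
    [0,-0.01,0.528],
    [0,-0.01,0.1],
    [0,-0.01,0],
    [0,-0.01,0],
  ],
  yaw=[0,0,0,0,0,0,0,0,0,0,0,0],
  fingers=[0,0,0,0,-1,-1,-1,-1,-1,-1,-1,-1],
)

```text
time: 38.62
eef_pos: [0.5794, -0.1545, 0.2656]
eef_rot: [0.107, 3.137, -0.001]
force: [-0.1, -0.8, -1.2]
finger_gap: 0.181
grasp_force: 30.0
```

```bash
python3 - <<'E'
from h import *
s=r.sense(); print(s['time'],s['eef_pos'],s['finger_gap'],s['grasp_force'],go(s,(.6296,.1082,.1025),5.4))
E
```

```text
38.625 [ 0.57939624 -0.1545426   0.26559201] 0.1809270331305956 29.999943673610687 (array([-0.215,  1.77 ,  0.   ]), np.float64(-0.0516), np.float64(176.1))
```

Emit:
jog_arm(
  delta_pos=[
    [-0.05,0.4,0],
    [-0.11,0.8,0],
    [-0.11,0.95,0],
    [-0.11,0.95,0],
    [-0.11,0.95,0],
  ],
  yaw=[-0.0516,-0.0516,-0.0516,-0.0516,-0.0516],
  fingers=[-1,-1,-1,-1,-1],
)

```text
time: 39.25
eef_pos: [0.6048, -0.0142, 0.2636]
eef_rot: [0.147, -3.137, 0.0]
force: [-0.5, 0.5, -0.1]
finger_gap: 0.177
grasp_force: 30.0
```

```bash
python3 - <<'E'
from h import *
s=r.sense(); print(s['time'],s['eef_pos'],s['finger_gap'],go(s,(.6296,.1082,.1025),5.4))
E
```

```text
39.25 [ 0.60475483 -0.01424834  0.26362397] 0.17733625283381943 (array([-0.241,  0.797, -0.013]), np.float64(-0.0002), np.float64(-174.63))
```

Emit:
jog_arm(
  delta_pos=[
    [-0.12,0.4,0],
    [-0.24,0.8,0],
    [-0.24,0.8,0],
    [-0.24,0.8,0],
    [-0.24,0.8,0],
  ],
  yaw=[0,0,0,0,0],
  fingers=[-1,-1,-1,-1,-1],
)

```text
time: 39.88
eef_pos: [0.6295, 0.1075, 0.2642]
eef_rot: [0.144, -3.137, 0.0]
force: [-0.8, 0.2, -1.2]
finger_gap: 0.177
grasp_force: 30.0
```

```bash
python3 - <<'E'
from h import *
s=r.sense(); print(s['time'],s['eef_pos'],go(s,(.6296,.1082,.0495),5.4))
E
```

```text
39.875 [0.62953945 0.10747441 0.26419766] (array([-0.001,  0.005,  0.345]), np.float64(-0.0008), np.float64(-174.74))
```

Emit:
jog_arm(
  delta_pos=[
    [0,0.004,0.12],
    [0,0.004,0.22],
    [0,0.004,0.3],
    [0,0.004,0.335],
    [0,0.004,0.345],
    [0,0.004,0.345],
  ],
  yaw=[0,0,0,0,0,0],
  fingers=[-1,-1,-1,-1,-1,-1],
)

```text
time: 40.62
eef_pos: [0.6299, 0.1102, 0.2129]
eef_rot: [-0.148, 3.138, 0.0]
force: [0.3, 0.1, 0.1]
finger_gap: 0.181
grasp_force: 30.0
```

Emit:
jog_arm(
  delta_pos=[
    [0,0,0],
    [0,0,0],
    [0,0,0],
    [0,0,0],
    [0,0,-0.2],
    [0,0,-0.5],
    [0,0,-0.5],
  ],
  yaw=[0,0,0,0,0,0,0],
  fingers=[-0.3,-0.3,-0.3,-0.3,-0.3,-0.3,-0.3],
)

```text
time: 41.5
eef_pos: [0.6311, 0.1103, 0.2913]
eef_rot: [-0.148, 3.131, 0.001]
force: [-0.8, -0.2, -0.3]
finger_gap: 0.35
grasp_force: 0.0
```

Emit:
jog_arm(
  delta_pos=[
    [0.08,-0.4,0],
    [0.15,-0.8,0],
    [0.15,-0.95,0],
    [0.15,-0.95,0],
    [0.15,-0.95,0],
  ],
  yaw=[0,0,0,0,0],
  fingers=[0,0,0,0,0],
)

```text
time: 42.12
eef_pos: [0.6208, -0.0328, 0.2872]
eef_rot: [0.149, -3.137, -0.001]
force: [-0.5, -0.0, -0.2]
finger_gap: 0.502
grasp_force: 0.0
```

```bash
python3 - <<'E'
from h import *
im=snap("top","pics/top4.png"); b=tool(im,'blue',[200,140,420,225]); print(b)
for c in('yellow','red'): print(c,tool(im,c,[100,130,216,200]))
s=r.sense(); print(s['time'],s['eef_pos'],go(s,(b[0]/1e3,b[1]/1e3,.1025),b[2]))
E
```

```text
[ 562.7 -359.9   15.8  119.    16.8]
yellow [645.9 236.8   5.4  77.4  46.9]
red [683.  122.7   0.7  18.5   2.6]
42.175 [ 0.62078714 -0.03253514  0.28734241] (array([ 0.593, -2.136,  0.145]), np.float64(-0.0574), np.float64(-174.54))
```

Emit:
jog_arm(
  delta_pos=[
    [0.15,-0.4,0],
    [0.29,-0.8,0],
    [0.29,-0.95,0],
    [0.29,-0.95,0],
    [0.29,-0.95,0],
  ],
  yaw=[0,0,0,0,0],
  fingers=[0,0,0,0,0],
)

```text
time: 42.8
eef_pos: [0.5911, -0.1783, 0.2875]
eef_rot: [0.15, -3.138, -0.001]
force: [-0.1, -0.1, 0.0]
finger_gap: 0.5
grasp_force: 0.0
```

Emit:
jog_arm(
  delta_pos=[
    [0.15,-0.4,0],
    [0.3,-0.8,0],
    [0.3,-0.95,0],
    [0.3,-0.95,0],
    [0.3,-0.95,0],
  ],
  yaw=[-0.0574,-0.0574,-0.0574,-0.0574,-0.0574],
  fingers=[0,0,0,0,0],
)

```text
time: 43.42
eef_pos: [0.5599, -0.3242, 0.2874]
eef_rot: [0.432, -3.111, -0.001]
force: [-0.2, 0.6, 0.7]
finger_gap: 0.503
grasp_force: 0.0
```

```bash
python3 - <<'E'
from h import *
s=r.sense(); print(s['time'],s['eef_pos'],go(s,(.5625,-.360,.1025),15.8))
E
```

```text
43.425 [ 0.55993069 -0.32418277  0.28737499] (array([ 0.048, -0.235,  0.146]), np.float64(0.0), np.float64(-164.2))
```

Emit:
jog_arm(
  delta_pos=[
    [0.048,-0.235,0],
    [0.048,-0.235,0.1],
    [0.048,-0.235,0.146],
    [0.048,-0.235,0.146],
    [0.048,-0.235,0.146],
  ],
  yaw=[0,0,0,0,0],
  fingers=[0,0,0,0,0],
)

```text
time: 44.05
eef_pos: [0.5622, -0.361, 0.2658]
eef_rot: [0.431, -3.112, -0.0]
force: [0.0, 0.3, 0.4]
finger_gap: 0.503
grasp_force: 0.0
```

```bash
python3 - <<'E'
from h import *
s=r.sense(); print(s['time'],s['eef_pos'],go(s,(.5625,-.360,.0225),15.8))
im=snap("wrist","pics/w11.png"); m=mask(im,*COL['blue']); k=blob(m); print(cv2.boundingRect(k)); print(wproj(s,[[.5625-.06*.962,-.36-.06*.272,.014]]))
E
```

```text
44.05 [ 0.56224947 -0.36103338  0.26583722] (array([-0.004,  0.006,  0.536]), np.float64(-0.0001), np.float64(-164.22))
(251, 128, 20, 136)
[[259.67713811 130.27285805]]
```

Wrist view confirms the blue handle lies centred between the fingers (end seen at row 128, predicted 130).

Emit:
jog_arm(
  delta_pos=[
    [0,0.005,0.3],
    [0,0.005,0.5],
    [0,0.005,0.534],
    [0,0.005,0.534],
    [0,0.005,0.534],
    [0,0.005,0.534],
    [0,0.005,0.534],
    [0,0.005,0.534],
    [0,0.005,0.534],
    [0,0.005,0.1],
    [0,0.005,0],
    [0,0.005,0],
  ],
  yaw=[0,0,0,0,0,0,0,0,0,0,0,0],
  fingers=[0,0,0,0,-1,-1,-1,-1,-1,-1,-1,-1],
)

```text
time: 45.6
eef_pos: [0.5622, -0.3613, 0.2671]
eef_rot: [-0.43, 3.11, -0.003]
force: [0.1, -0.1, -1.0]
finger_gap: 0.179
grasp_force: 30.0
```

```bash
python3 - <<'E'
from h import *
s=r.sense(); print(s['time'],s['eef_pos'],s['finger_gap'],s['grasp_force'],go(s,(.6119,.2929,.1145),5.4))
E
```

```text
45.6 [ 0.5621646  -0.36130701  0.26709832] 0.17894754090737916 29.999931156635284 (array([-1.502,  4.108, -0.075]), np.float64(0.0574), np.float64(-164.27))
```

Emit:
jog_arm(
  delta_pos=[
    [-0.2,0.4,-0.03],
    [-0.38,0.8,-0.06],
    [-0.38,0.98,-0.06],
    [-0.38,0.98,-0.06],
    [-0.38,0.98,-0.06],
  ],
  yaw=[0.0574,0.0574,0.0574,0.0574,0.0574],
  fingers=[-1,-1,-1,-1,-1],
)

```text
time: 46.22
eef_pos: [0.5767, -0.2045, 0.2737]
eef_rot: [0.148, -3.137, -0.0]
force: [1.2, -0.3, 0.7]
finger_gap: 0.179
grasp_force: 30.0
```

```bash
python3 - <<'E'
from h import *
s=r.sense(); print(s['time'],s['eef_pos'],s['finger_gap'],s['grasp_force'],go(s,(.6119,.2929,.1145),5.4))
E
```

```text
46.225 [ 0.57671501 -0.20449927  0.27369277] 0.1787219430537417 29.999853372573853 (array([-0.546,  3.279, -0.025]), np.float64(0.0001), np.float64(-174.59))
```

Emit:
jog_arm(
  delta_pos=[
    [-0.1,0.4,0],
    [-0.16,0.8,0],
    [-0.16,0.98,0],
    [-0.16,0.98,0],
    [-0.16,0.98,0],
  ],
  yaw=[0,0,0,0,0],
  fingers=[-1,-1,-1,-1,-1],
)

```text
time: 46.85
eef_pos: [0.5872, -0.057, 0.2745]
eef_rot: [-0.146, 3.138, -0.001]
force: [-0.6, -0.1, 0.0]
finger_gap: 0.181
grasp_force: 30.0
```

Emit:
jog_arm(
  delta_pos=[
    [-0.1,0.4,0],
    [-0.16,0.8,0],
    [-0.16,0.98,0],
    [-0.16,0.98,0],
    [-0.16,0.98,0],
  ],
  yaw=[0,0,0,0,0],
  fingers=[-1,-1,-1,-1,-1],
)

```text
time: 47.48
eef_pos: [0.5973, 0.0914, 0.2747]
eef_rot: [0.146, -3.138, 0.001]
force: [0.0, -1.4, -0.2]
finger_gap: 0.179
grasp_force: 30.0
```

Emit:
jog_arm(
  delta_pos=[
    [-0.1,0.4,0],
    [-0.16,0.8,0],
    [-0.16,0.98,0],
    [-0.16,0.98,0],
    [-0.16,0.98,0],
  ],
  yaw=[0,0,0,0,0],
  fingers=[-1,-1,-1,-1,-1],
)

```text
time: 48.1
eef_pos: [0.6074, 0.2398, 0.2746]
eef_rot: [0.145, -3.138, 0.001]
force: [-0.3, -0.3, 0.2]
finger_gap: 0.176
grasp_force: 30.0
```

Emit:
jog_arm(
  delta_pos=[
    [-0.066,0.339,0],
    [-0.066,0.339,0],
    [-0.066,0.339,0],
    [-0.066,0.339,0],
  ],
  yaw=[0,0,0,0],
  fingers=[-1,-1,-1,-1],
)

```text
time: 48.6
eef_pos: [0.6122, 0.2916, 0.2747]
eef_rot: [0.145, -3.138, 0.001]
force: [-0.2, -0.7, 0.9]
finger_gap: 0.18
grasp_force: 30.0
```

```bash
python3 - <<'E'
from h import *
s=r.sense(); print(s['time'],s['eef_pos'],s['finger_gap'],go(s,(.6119,.2929,.0495),5.4))
E
```

```text
48.6 [0.61223792 0.29156016 0.27465888] 0.1803025310109878 (array([0.001, 0.009, 0.414]), np.float64(-0.0005), np.float64(-174.7))
```

Emit:
jog_arm(
  delta_pos=[
    [0,0.006,0.15],
    [0,0.006,0.28],
    [0,0.006,0.36],
    [0,0.006,0.4],
    [0,0.006,0.414],
    [0,0.006,0.414],
  ],
  yaw=[0,0,0,0,0,0],
  fingers=[-1,-1,-1,-1,-1,-1],
)

```text
time: 49.35
eef_pos: [0.6122, 0.2943, 0.2131]
eef_rot: [-0.148, 3.137, 0.0]
force: [-0.4, -0.5, 0.0]
finger_gap: 0.179
grasp_force: 30.0
```

Emit:
jog_arm(
  delta_pos=[
    [0,0,0],
    [0,0,0],
    [0,0,0],
    [0,0,0],
    [0,0,-0.3],
    [0,0,-0.6],
    [0,0,-1],
    [0,0,-1],
    [0,0,-1],
  ],
  yaw=[0,0,0,0,0,0,0,0,0],
  fingers=[-0.3,-0.3,-0.3,-0.3,-0.3,-0.3,-0.3,-0.3,-0.3],
)

```text
time: 50.48
eef_pos: [0.6117, 0.294, 0.3624]
eef_rot: [0.148, -3.138, 0.0]
force: [-0.7, -0.1, -0.7]
finger_gap: 0.352
grasp_force: 0.0
```

Emit:
jog_arm(
  delta_pos=[
    [0,-0.4,0],
    [0,-0.8,0],
    [0,-1,0],
    [0,-1,0],
    [0,-1,0],
  ],
  yaw=[0,0,0,0,0],
  fingers=[0,0,0,0,0],
)

```text
time: 51.1
eef_pos: [0.6259, 0.1453, 0.3613]
eef_rot: [0.148, -3.136, 0.0]
force: [0.7, 0.6, 0.8]
finger_gap: 0.502
grasp_force: 0.0
```

Emit:
jog_arm(
  delta_pos=[
    [0,-0.4,0],
    [0,-0.8,0],
    [0,-1,0],
    [0,-1,0],
    [0,-1,0],
  ],
  yaw=[0,0,0,0,0],
  fingers=[0,0,0,0,0],
)

```text
time: 51.72
eef_pos: [0.6402, -0.003, 0.3623]
eef_rot: [0.15, -3.137, -0.001]
force: [-0.7, 0.2, -0.4]
finger_gap: 0.5
grasp_force: 0.0
```

Emit:
jog_arm(
  delta_pos=[
    [0,-0.4,0],
    [0,-0.8,0],
    [0,-1,0],
    [0,-1,0],
    [0,-1,0],
  ],
  yaw=[0,0,0,0,0],
  fingers=[0,0,0,0,0],
)

```text
time: 52.35
eef_pos: [0.6545, -0.1519, 0.3624]
eef_rot: [0.15, -3.137, -0.001]
force: [-0.1, -0.7, 1.1]
finger_gap: 0.5
grasp_force: 0.0
```

```bash
python3 - <<'E'
from h import *
s=r.sense(); print(s['time'],s['eef_pos']); t=snap("top","pics/top5.png"); sc=snap("scene","pics/s5.png")
a=cv2.resize(t[120:260,100:240,::-1],(400,400),interpolation=cv2.INTER_CUBIC); b=cv2.resize(sc[90:210,230:380,::-1],(400,320),interpolation=cv2.INTER_CUBIC); b=np.vstack([b,np.zeros((80,400,3),np.uint8)])
cv2.imwrite("pics/c5.png",np.hstack([a,b]))
E
```

```text
52.35 [ 0.65448564 -0.15194878  0.36237553]
```

View pics/c5.png

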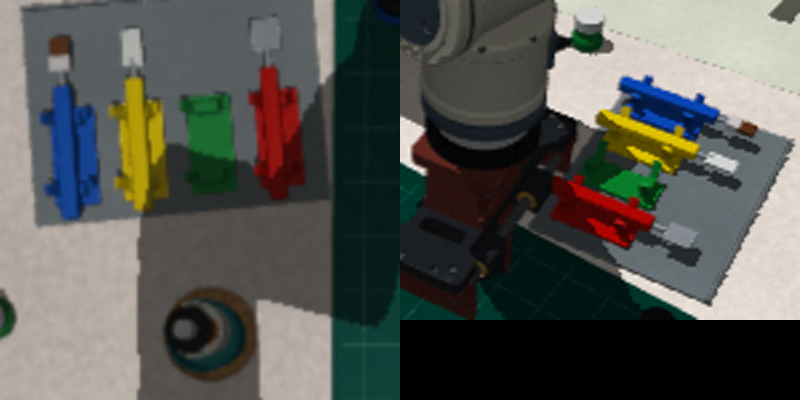

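The blue, yellow and red tools each lie in their own cradle with heads pointing away, and the stack is intact at (205,330). Before handing in I check the seating height by comparing the handle front ends across the two views.

```bash
python3 - <<'E'
from h import *
C=dict(red=(.6296,.1082),yellow=(.6179,.2312),blue=(.6119,.2929)); a=np.radians(5.4); u=np.array([np.cos(a),np.sin(a)]); v=np.array([-u[1],u[0]])
for n in("top","scene"):
    im=cv2.imread({'top':'pics/top5.png','scene':'pics/s5.png'}[n])[:,:,::-1].copy()
    for c,o in C.items():
        m=mask(im,*COL[c]); ys,xs=np.nonzero(m); px=np.c_[xs,ys]
        p=ray(n,px,.040)[:,:2]-o; A,V=p@u*1e3,p@v*1e3
        out=[]
        for lo,hi in((49,57),(-57,-49)):
            k=(A>lo)&(A<hi)&(abs(V)<25); out+=[int(k.sum())]+([round(V[k].min(),1),round(V[k].max(),1)] if k.any() else [])
        k=abs(V)<9; print(n,c,out,'ends',np.round([A[k].min(),A[k].max()],1))
E
```

```text
top red [19, np.float64(-5.8), np.float64(7.5), 0] ends [-40.5  59.4]
top yellow [18, np.float64(-9.4), np.float64(3.6), 13, np.float64(-6.6), np.float64(3.8)] ends [-57.4  60.9]
top blue [21, np.float64(-7.9), np.float64(7.6), 22, np.float64(-8.1), np.float64(7.3)] ends [-59.4  59.4]
scene red [18, np.float64(-24.3), np.float64(7.2), 0] ends [-46.5  60. ]
scene yellow [16, np.float64(-17.5), np.float64(4.7), 10, np.float64(-11.9), np.float64(4.6)] ends [-55.7  61.3]
scene blue [17, np.float64(-23.4), np.float64(5.9), 10, np.float64(-15.3), np.float64(6.4)] ends [-57.3  60.7]
```

```bash
python3 - <<'E'
from h import *
o=(.6179,.2312); a=np.radians(5.4); u=np.array([np.cos(a),np.sin(a)]); v=np.array([-u[1],u[0]])
for n,f in(("top",'pics/top5.png'),("scene",'pics/s5.png')):
    im=cv2.imread(f)[:,:,::-1].copy(); m=mask(im,(18,90,30),(38,255,255)); ys,xs=np.nonzero(m)
    p=ray(n,np.c_[xs,ys],.040)[:,:2]-o; A,V=p@u*1e3,p@v*1e3
    for lo,hi in((49,57),(-57,-49)):
        k=(A>lo)&(A<hi)&(abs(V)<25); print(n,k.sum(),V[k].min().round(1),V[k].max().round(1))
s=r.sense(); print(s['time'],s['force'])
E
```

```text
top 21 -11.9 3.6
top 24 -21.8 6.0
scene 22 -24.2 6.2
scene 11 -15.9 4.6
52.45 [-0.27401406 -0.47618936 -0.34689175]
```

Yellow's reading is coarse, so I take a closer stereo look with the wrist camera from two positions above the rack.

Emit:
jog_arm(
  delta_pos=[
    [0,0.4,0],
    [0,0.8,0],
    [0,1,0],
    [0,1,0],
    [0,1,0],
    [0,1,0],
  ],
  yaw=[0,0,0,0,0,0],
  fingers=[0,0,0,0,0,0],
)

```text
time: 53.2
eef_pos: [0.6404, -0.0053, 0.3627]
eef_rot: [-0.147, 3.138, -0.0]
force: [-0.6, 0.1, -0.2]
finger_gap: 0.499
grasp_force: 0.0
```

Emit:
jog_arm(
  delta_pos=[
    [0,0.4,0],
    [0,0.8,0],
    [0,0.8,0],
    [0,0.8,0],
    [0,0.8,0],
    [0,0.8,0],
  ],
  yaw=[0,0,0,0,0,0],
  fingers=[0,0,0,0,0,0],
)

```text
time: 53.95
eef_pos: [0.6292, 0.1135, 0.3627]
eef_rot: [0.145, -3.138, 0.0]
force: [0.4, -0.8, -0.3]
finger_gap: 0.497
grasp_force: 0.0
```

```bash
cat > st.py <<'E'
from h import *
import sys
s=r.sense(); im=snap("wrist",sys.argv[1]); print(s['time'],s['eef_pos'])
C=dict(red=(.6296,.1082),yellow=(.6179,.2312),blue=(.6119,.2929)); a=np.radians(5.4); u=np.array([np.cos(a),np.sin(a)]); v=np.array([-u[1],u[0]])
TH=dict(red=((0,130,30),(6,255,255)),yellow=((18,100,30),(38,255,255)),blue=((105,110,25),(125,255,255)))
for c,o in C.items():
    ys,xs=np.nonzero(mask(im,*TH[c])); p=wray(s,np.c_[xs,ys],.040)[:,:2]-o; A,V=p@u*1e3,p@v*1e3
    for lo,hi in((-58,-48),(-24,-5),(5,24),(48,58)):
        k=(A>lo)&(A<hi)&(abs(V)<30); print(c,lo,k.sum(),*( (V[k].min().round(1),V[k].max().round(1)) if k.any() else ()),end=' | ')
    print()
E
python3 st.py pics/w12.png
```

```text
53.95 [0.62919963 0.11353871 0.36265551]
red -58 169 -15.7 17.8 | red -24 627 -16.4 19.1 | red 5 582 -16.8 19.3 | red 48 110 -4.5 9.9 | 
yellow -58 172 -27.3 8.1 | yellow -24 562 -28.8 8.3 | yellow 5 528 -28.8 15.3 | yellow 48 110 -12.5 5.1 | 
blue -58 145 -29.4 7.5 | blue -24 456 -29.9 7.6 | blue 5 419 -29.9 11.1 | blue 48 101 -12.5 7.5 |
```

Emit:
jog_arm(
  delta_pos=[
    [0,0.4,0],
    [0,0.8,0],
    [0,0.8,0],
    [0,0.8,0],
    [0,0.8,0],
    [0,0.8,0],
  ],
  yaw=[0,0,0,0,0,0],
  fingers=[0,0,0,0,0,0],
)

```text
time: 54.75
eef_pos: [0.618, 0.2331, 0.3627]
eef_rot: [0.145, -3.138, 0.0]
force: [-0.1, -0.9, 0.2]
finger_gap: 0.499
grasp_force: 0.0
```

```bash
python3 st.py pics/w13.png
```

```text
54.75 [0.61799658 0.23306147 0.36273523]
red -58 158 -3.0 29.3 | red -24 530 -6.0 30.0 | red 5 485 -11.8 30.0 | red 48 101 -3.2 14.9 | 
yellow -58 176 -16.1 18.4 | yellow -24 630 -16.7 18.8 | yellow 5 581 -17.0 19.2 | yellow 48 117 -8.0 7.5 | 
blue -58 172 -22.2 12.4 | blue -24 617 -22.7 13.7 | blue 5 576 -22.8 15.2 | blue 48 73 -2.2 9.3 |
```

From directly above, the yellow handle is centred (-8.0 to +7.5 mm). None of the three handles shows the sideways shift a raised tool would give, so all are seated. The gripper is clear of everything, so I'm handing in.

```bash
python3 -c "
from rig import r
print(r.hand_in())"
```

```text
the job is handed in; nothing more can be done
None
```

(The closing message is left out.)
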